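Unfold the crank and clamp the box section

TASK

Unfold the folded crank handle of the clamping bench until it stands fully upright, before you turn the crank. Then wind the crank clockwise until the length of box section is firmly clamped between the jaw and the sprung pad, stopping when the pull on the handle has clearly risen and well before the tube is crushed. Let go with the handle left upright, and do not disturb the other things on the table.

Things in the scene. Friction and masses are not known exactly. Their poses are not given: they have to be found in the camera images.
- clamp: the clamping bench, fixed to the table: navy bed 430 x 100 x 35 mm with a grey gearbox 90 x 90 mm (top 80 mm above the table) near one end and two jaws to the side of it. Its origin is on the table surface under the vertical crank axis; its x axis runs along the bed from the gearbox to the jaws. The tops of the jaws are 102 mm above the table
- crank_axis (a point): point on the vertical crank axis, in the middle of the thickness of the crank arm, 124 mm above the table
- crank (a joint): turn of the crank about its vertical axis, rad; grows clockwise seen from above, which drives the jaw towards the back jaw by 30 mm a turn. The gearing is stiff to turn, roughly 5 to 8 N at the handle, and stays where it is left, also when tightened. The arm is a flat steel bar 18 mm wide, 11 mm thick
- handle (a joint): fold of the crank handle about its level hinge at the outer end of the crank arm, rad: 0 = folded flat, lying on top of the arm and pointing from the hinge back to the crank axis (it may start slightly raised); 1.57 = unfolded, standing upright on the arm against its stop: the working position. Stiff hinge (about 3 N at the grip), stays where it is left
- handle_hinge (a point): middle of the handle's hinge pin, 90 mm out from the crank axis, 145 mm above the table; the pin is level and square to the arm. Steel cheeks of the hinge, 18 mm wide, reach 7 mm above the pin
- grip_centre (a point): centre of the black cylindrical grip of the handle, 24 mm diameter, 75 mm long, 62.5 mm from the hinge pin; the grip turns freely on its spindle. While folded, its axis lies 21 mm above the middle of the arm, and the arm below is narrower than the grip
- grip_end (a point): free end of the handle, 100 mm from the hinge pin
- jaw: moving jaw, a steel block 30 mm thick, 100 mm wide, its top 102 mm above the table; it slides on the bed along the clamp's x axis, driven by the crank. Origin at its middle on top of the bed, 15 mm behind its clamping face
- pad: sprung steel pad of the back jaw, 100 mm wide; origin at the bottom of its clamping face, on top of the bed. It gives about 1 mm for each 20 N, so once the work bears on it the pull needed at the handle grows by about 5 N for each further radian of the crank. 4 to 8 N above the free-running pull is a firm clamp; more than 12 N above it crushes the tube
- work: length of steel box section 60 x 60 mm, 130 mm long, lying loose across the bed between the jaw and the pad with a few mm of play on both sides; origin at the middle of its underside; its x axis runs along the clamp's x axis. The jaw pushes it along the bed until it meets the pad
- spanner: bystander: open-ended spanner, 190 long, lying flat (mm); origin on its underside
- driver: bystander: screwdriver, 200 long, lying flat (mm); origin on its underside
- dish: bystander: shallow steel parts dish, 130 x 100 x 30 (mm); origin on its underside
- tin: bystander: closed tin, 76 diameter, 90 tall (mm); origin on its underside
- tape: bystander: roll of tape lying flat, 100 diameter, 25 tall (mm); origin on its underside
- offcut: bystander: steel angle offcut, 150 long, 40 tall (mm); origin on its underside
- hammer: bystander: hammer, 260 mm long; origin on its underside
Mind the look-alikes: they are no part of the job. Leave any orange or yellow look-alike of the work alone.

How it is judged:
By the outcome, as a careful person would: the job done as asked, in the order asked, and still so for the second after the job is handed in, with the robot touching nothing.
It also fails if it takes over 72 s, if anything falls off the work surface, if the arm or the gripper's body presses on something with over 40 N, if the wrist force passes 120 N, or if a joint passes its speed limit or range.

ROBOT

A 7-joint arm with a two-finger parallel gripper is mounted at the origin on the work surface. World frame = base frame: x ahead of the robot, y to its left, z up, the work surface at z = 0. Lengths are in mm, angles in rad, forces in N, time in s.
With the tool pointing down it reaches from about 425 to 1025 mm from the base axis. Payload 9.4 kg.
Tool frame: the origin (TCP) lies at the very end of the fingers, on their centre line; the grasp point (between the pads) lies 19 mm behind it (ctrl.grip_depth is the distance from the TCP to the grasp point, in mm); z points along the fingers, y is the line along which they close (so a half turn about z gives the same grasp; the last joint's range is limited). The gripper opens to 85 mm and grips with 20 to 120 N. Pads are 22 mm wide; open, the fingers measure 114 mm over their backs; the gripper's body (76 mm by 85 mm) begins 54 mm behind the grasp point. The pads swing forward as they close: fully open they stand 13 mm farther back than shut.
Start: joints at [-1.345, 0.599, -0.003, 1.599, 0.002, 0.943, -0.08], TCP at [216.195, 692.014, 231.275] pointing down, gripper open.
Joint ranges: [-2.57, 2.57], [-0.35, 1.97], [-1.29, 1.29], [0.11, 2.56], [-1.05, 4.19], [0.11, 1.86], [-2.63, 2.63]. Speed limits (rad/s): [2.22, 2.22, 3.01, 3.01, 3.14, 3.14, 3.14].

INTERFACE

Orientations are given as a 3x3 rotation matrix whose columns are the frame's x, y, z axes.
In Python, from station import ctrl gives the robot as it stands.
- The arm moves only by the tool play_rows, never from a script. Its argument "rows" is a list of rows, each an object of numbers: "wx", "wy", "wz": the turn, a rotation vector about the tool's x, y, z as a fraction of full scale; "tx", "ty", "tz": the shift along the tool's x, y, z as a fraction of full scale; "jaw": the opening, from -1 (shut) to 1 (fully open), so that 0 is half open. A call has 1 to 20 rows; each row shifts and turns the commanded pose from where the row before left it, along the tool's axes as they then stand; what a row does not reach is not made up. Full scale, the value 1, is 0.02 m for a shift and 0.1 rad for a turn. A row lasts 1/10 s, in which the tool goes at most 50 mm and 8.59 degrees, less where a joint would pass 70% of its speed; a pose out of reach is approached as far as the arm can. A call with a number of a shift or a turn outside -1 to 1 is refused whole. A call with a gripper value outside its range is refused whole. The fingers move at their own pace and stop on an object; "grip_force" is the grip in N (left out, the last holds). Time passes only in rows, so rows that do not move let the fingers close. It gives the time, the measured TCP pose, the force, the opening and the grip force at its end, in the units of the state.
- ctrl.read_state(): the state, without advancing time (a new reading comes with each control period).
- ctrl.camera(name): name is "scene" or "top" or "wrist"; returns (picture, depth): 400x640x3 uint8, red, green, blue; 400x640 float32, mm along the optical axis (not along the pixel's ray), 0 where there is no reading.
- ctrl.calibration(name): a dict with "K" (3x3 intrinsics, pixels), "origin" and "orientation" of the camera in the world. Camera axes: x right, y up, looking along -z (the intrinsics and any distortion apply to the point x, -y, -z); pixel columns grow to the right and rows downward; lengths in mm; the calibration is good to about 2 mm. A picture is of the moment at which its call begins: read the wrist's pose just before it. calibration takes no time and is no camera call; for the wrist camera it gives the pose at the moment of the call.
- ctrl.close_job(): hands the job in; it is judged then, once.
The state is a dict: "time": time; "q": joint angles; "qd": joint speeds; "joint_efforts": joint torques, N m; "ee_pos": TCP position; "eef_rot": TCP orientation; "contact_force": force on the tool from outside, world axes, zero at the start; "wrist_torque": the same for the moment, N m; "opening": finger opening in mm; "grasp_force": force on a finger pad.
Only numpy, scipy, OpenCV 4.12 (cv2) and the standard library are available. Lean on these libraries where they do the work, as an engineer would, in place of code of your own. Each camera call takes 0.05 s, during which the arm holds its last target. There are 200 camera calls.

## Working session

There is one attempt and no reset: what is moved stays moved. The work goes in short steps, Python scripts to look and compute and a tool call to move; the robot and the scene stay as the last step left them, time stands still between calls to the robot, and variables do not carry over. Pictures are saved under pics/ and viewed, at most 10 in all, crops included, and the job is handed in when it is done.

Besides the shell and the picture viewer there is one more tool, called after "Request:" as name(argument=value, ...), one argument or row to a line, values as JSON. play_rows: Moves the arm, as the interface text tells. Its arguments: {"type":"object","properties":{"rows":{"type":"array","items":{"type":"object","properties":{"wx":{"type":"number"},"wy":{"type":"number"},"wz":{"type":"number"},"tx":{"type":"number"},"ty":{"type":"number"},"tz":{"type":"number"},"jaw":{"type":"number"}}}},"grip_force":{"type":"number"}},"required":["rows"]}

```bash
mkdir -p pics; ls
cat > h.py <<'E'
import numpy as np, cv2
from station import ctrl
def ray(cal,u,v):
    K=np.array(cal["K"]);R=np.array(cal["orientation"]);o=np.array(cal["origin"])
    d=np.array([(u-K[0,2])/K[0,0],-(v-K[1,2])/K[1,1],-1.]);return o,R@d
def onz(cal,u,v,z):
    o,d=ray(cal,u,v);return o+d*(z-o[2])/d[2]
def dep(cal,D,u,v):
    o,d=ray(cal,u,v);return o+d*D[int(v),int(u)]
def snap(n,f):
    c=ctrl.calibration(n);p,D=ctrl.camera(n);cv2.imwrite('pics/'+f+'.png',p[:,:,::-1]);np.savez('pics/'+f+'.npz',p=p,D=D,K=c["K"],origin=c["origin"],orientation=c["orientation"]);return c,p,D
E
python3 - <<'E'
from h import *
s=ctrl.read_state();print(s)
for n in("top","scene"):
    c,p,D=snap(n,n+'0');print(n,c,D.min(),D.max())
E
```

```text
pics
{'time': 0.0, 'q': array([-1.34470547,  0.60019312, -0.00252098,  1.60014132,  0.00182393,
        0.94294095, -0.07982788]), 'qd': array([ 3.53475441e-04,  1.15775105e-03, -4.60866839e-04,  1.47945313e-03,
        1.78729967e-05,  6.98579279e-04, -2.86205994e-04]), 'joint_efforts': array([-2.81384391e-04, -7.76462603e+01,  1.56514987e+00, -2.58000737e+01,
        1.23622167e-02,  9.14194185e-03,  7.51542018e-06]), 'ee_pos': array([216.07386761, 691.53459047, 230.36410567]), 'eef_rot': array([[-9.54515899e-01,  2.98159849e-01, -3.22373904e-04],
       [ 2.98159966e-01,  9.54514490e-01, -1.65007719e-03],
       [-1.84276204e-04, -1.67114391e-03, -9.99998587e-01]]), 'contact_force': array([ 0.80231036, -0.02891365, -0.38612821]), 'wrist_torque': array([ 0.00678299, -0.01905322,  0.00575193]), 'grasp_force': 0.0, 'opening': 85.30889875880109}
top {'K': array([[496.87316757,   0.        , 320.98559458],
       [  0.        , 496.87316757, 197.31966689],
       [  0.        ,   0.        ,   1.        ]]), 'origin': array([ 370.51784848,   80.41348896, 1166.25161903]), 'orientation': array([[ 0.02677339,  0.9877066 , -0.15400926],
       [-0.99950778,  0.02897036,  0.01203826],
       [ 0.01635197,  0.15361115,  0.98799607]])} 0.0 2103.202
scene {'K': array([[410.51693874,   0.        , 327.36268411],
       [  0.        , 410.51693874, 197.59828012],
       [  0.        ,   0.        ,   1.        ]]), 'origin': array([1267.24889258, -134.35176314,  645.26518554]), 'orientation': array([[ 2.48073706e-01, -5.62805901e-01,  7.88485227e-01],
       [ 9.68741086e-01,  1.44441636e-01, -2.01686196e-01],
       [-3.79914620e-04,  8.13871078e-01,  5.81045372e-01]])} 0.0 3395.177
```

View pics/top0.png

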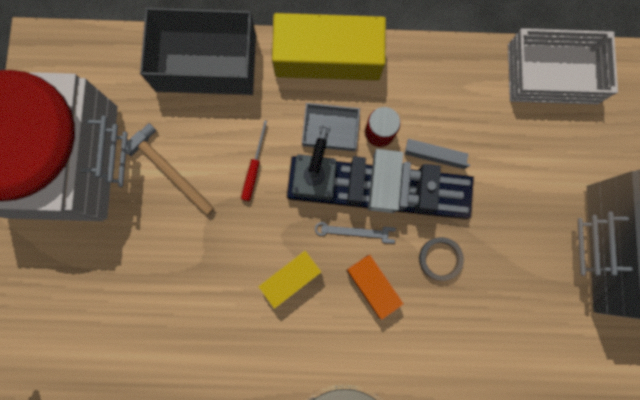

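View pics/scene0.png

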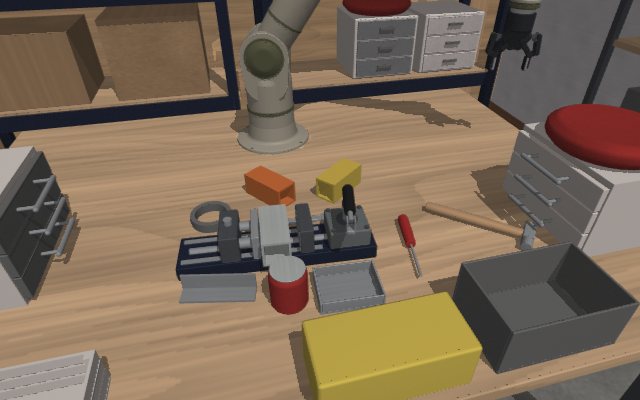

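Run:
```python
import cv2,numpy as np
a=cv2.imread('pics/top0.png')[110:230,270:490];b=cv2.imread('pics/scene0.png')[170:290,300:440]
a=cv2.resize(a,None,fx=3.6,fy=3.6,interpolation=cv2.INTER_CUBIC)[:, :430];b=cv2.resize(b,None,fx=2.6,fy=3.6*1,interpolation=cv2.INTER_CUBIC)
cv2.imwrite('pics/crop.png',np.hstack([a,b])); print(a.shape,b.shape)
from h import *
for f in('top0','scene0'):
    d=np.load(f'pics/{f}.npz');c={k:d[k] for k in("K","origin","orientation")};D=d['D'];p=d['p'].astype(int)
    if f=='top0':
        for (u,v) in [(324,130),(324,134),(323,138),(321,143),(319,150),(317,155),(316,160),(314,166),(313,171),(310,180),(325,185),(300,170),(385,180),(357,180),(430,187),(405,187)]:print(u,v,p[v,u],dep(c,D,u,v).round(0))
```

```text
(432, 430, 3) (432, 364, 3)
324 130 [112 117 119] [673.  66. 149.]
324 134 [102 105 107] [664.  65. 152.]
323 138 [67 70 75] [655.  67. 152.]
321 143 [29 27 28] [642.  71. 160.]
319 150 [24 32 28] [626.  75. 164.]
317 155 [21 19 23] [615.  79. 165.]
316 160 [25 21 26] [605.  81. 162.]
314 166 [26 29 27] [590.  84. 170.]
313 171 [26 25 34] [581.  86. 165.]
310 180 [55 60 65] [577.  93.  86.]
325 185 [52 59 58] [567.  59.  82.]
300 170 [82 88 90] [600. 116.  78.]
385 180 [144 150 148] [580. -72.  96.]
357 180 [59 60 66] [578. -10.  98.]
430 187 [108 114 115] [ 564. -168.  112.]
405 187 [116 122 123] [ 565. -116.   99.]
```

View pics/crop.png

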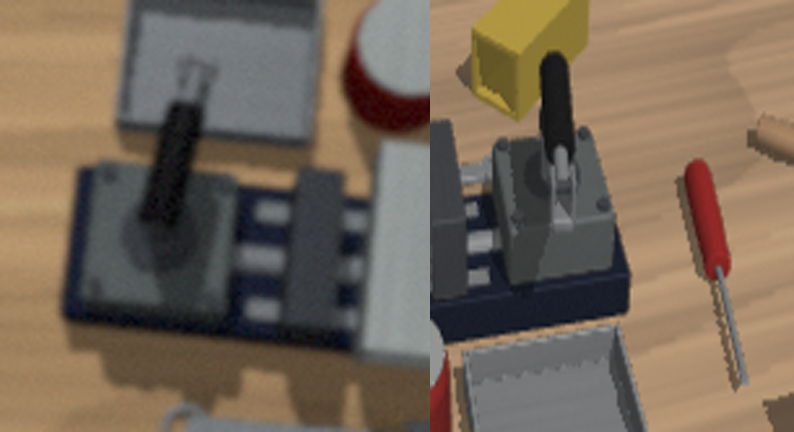

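Run:
```python
from h import *
def load(f):
    d=np.load(f'pics/{f}.npz');return {k:d[k] for k in("K","origin","orientation")},d['p'].astype(int),d['D']
L={}
for f,(u0,u1,v0,v1) in {'top0':(305,332,125,178),'scene0':(338,362,180,222)}.items():
    c,p,D=load(f);m=np.zeros(D.shape,np.uint8);m[v0:v1,u0:u1]=(p[v0:v1,u0:u1].max(2)<42)
    n,l,s,_=cv2.connectedComponentsWithStats(m);k=1+s[1:,4].argmax();v,u=np.where(l==k)
    P=np.array([dep(c,D,a,b) for a,b in zip(u,v)])
    q=np.c_[u,v].astype(float);mu=q.mean(0);w,V=np.linalg.eigh(np.cov(q.T));ax=V[:,1]*np.sign(V[1,1]);t=(q-mu)@ax
    e=[mu+ax*t.min(),mu+ax*t.max()];print(f,s[k],mu,ax,e,np.sqrt(w),'cloud median',np.median(P,0).round(1), P[:,2].min().round(),P[:,2].max().round())
    L[f]=(c,e,mu)
def tri(a,b):
    (o1,d1),(o2,d2)=a,b;A=np.c_[d1,-d2];x=np.linalg.lstsq(A,o2-o1,rcond=None)[0];p=o1+d1*x[0];r=o2+d2*x[1];return (p+r)/2,np.linalg.norm(p-r)
ct,et,mt=L['top0'];cs,es,ms=L['scene0']
print('centre',tri(ray(ct,*mt),ray(cs,*ms)))
# plane through scene axis, intersect with top axis ends
o,d1=ray(cs,*es[0]);_,d2=ray(cs,*es[1]);n=np.cross(d1,d2)
for e in et:
    oo,d=ray(ct,*e);print('end',oo+d*(n@(o-oo))/(n@d))
for z in(80,):
    print('gearbox',[onz(ct,270+a/3.6,110+b/3.6,z).round(0)[:2] for a,b in((98,165),(238,178),(85,300),(220,320),(160,241))])
c,p,D=load('top0')
# gearbox top from depth: points z 74..88 near
v,u=np.mgrid[145:205,285:345];P=np.array([dep(c,D,a,b) for a,b in zip(u.ravel(),v.ravel())])
s=P[(P[:,2]>72)&(P[:,2]<90)];print(len(s),s.mean(0),cv2.minAreaRect(s[:,:2].astype(np.float32)))
```

```text
top0 [309 139  17  39 433] [317.55196305 159.4295612 ] [-0.14241166  0.98980752] [array([320.54220874, 138.64637758]), array([314.96263189, 177.42625795])] [ 3.46546016 11.10379435] cloud median [606.2  77.2 161.5] 6.0 1166.0
scene0 [342 185  14  30 283] [347.84805654 199.2155477 ] [0.08742286 0.99617129] [array([346.58828383, 184.86061401]), array([349.17498214, 214.33567923])] [3.16470111 7.75831608] cloud median [624.9  73.3 160.8] 118.0 645.0
centre (array([609.38710959,  77.52997664, 148.61632814]), np.float64(0.3365135399305518))
end [691.5126736   71.25002203  15.83711753]
end [550.59988512  81.56669421 251.02748053]
gearbox [array([632., 123.]), array([627.,  36.]), array([547., 128.]), array([537.,  45.]), array([585.,  83.])]
1354 [584.15229907  85.41342815  80.78489089] ((589.3687133789062, 85.25636291503906), (90.03187561035156, 90.9190444946289), 84.91120147705078)
```

Request:
play_rows(
  rows=[
    {"tx":-0.93,"ty":-0.78,"tz":-0.05},
    {"tx":-0.93,"ty":-0.78,"tz":-0.05},
    {"tx":-0.93,"ty":-0.78,"tz":-0.05},
    {"tx":-0.93,"ty":-0.78,"tz":-0.05},
    {"tx":-0.93,"ty":-0.78,"tz":-0.05},
    {"tx":-0.93,"ty":-0.78,"tz":-0.05},
    {"tx":-0.93,"ty":-0.78,"tz":-0.05},
    {"tx":-0.93,"ty":-0.78,"tz":-0.05},
    {"tx":-0.93,"ty":-0.78,"tz":-0.05},
    {"tx":-0.93,"ty":-0.78,"tz":-0.05},
    {"tx":-0.93,"ty":-0.78,"tz":-0.05},
    {"tx":-0.93,"ty":-0.78,"tz":-0.05},
    {"tx":-0.93,"ty":-0.78,"tz":-0.05},
    {"tx":-0.93,"ty":-0.78,"tz":-0.05},
    {"tx":-0.93,"ty":-0.78,"tz":-0.05},
    {"tx":-0.93,"ty":-0.78,"tz":-0.05},
    {"tx":-0.93,"ty":-0.78,"tz":-0.05},
    {"tx":-0.93,"ty":-0.78,"tz":-0.05},
    {"tx":-0.93,"ty":-0.78,"tz":-0.05},
    {"tx":-0.93,"ty":-0.78,"tz":-0.05},
  ],
)

```text
schema error: expected keys wx, wy, wz, tx, ty, tz, jaw
```

Request:
play_rows(
  rows=[
    {"tx":-0.93,"ty":-0.78},
    {"tx":-0.93,"ty":-0.78},
    {"tx":-0.93,"ty":-0.78},
    {"tx":-0.93,"ty":-0.78},
    {"tx":-0.93,"ty":-0.78},
    {"tx":-0.93,"ty":-0.78},
    {"tx":-0.93,"ty":-0.78},
    {"tx":-0.8,"ty":-0.78},
    {"tx":-0.6,"ty":-0.7},
    {"tx":-0.3,"ty":-0.5},
    {"jaw":1},
    {"jaw":1},
    {"jaw":1},
  ],
)

```text
schema error: expected keys wx, wy, wz, tx, ty, tz, jaw
```

Run:
```python
from h import *
s=ctrl.read_state();print(s['time'],s['ee_pos'],s['eef_rot'],s['contact_force'],s['q'])
c,p,D=snap('wrist','w1');print(c)
```

```text
0.1 [216.09288692 691.60253151 230.49059882] [[-9.54516059e-01  2.98159362e-01 -2.96060352e-04]
 [ 2.98159482e-01  9.54515079e-01 -1.37375657e-03]
 [-1.27004311e-04 -1.39954591e-03 -9.99999013e-01]] [ 1.0527259  -0.28484294 -0.08081195] [-1.34469179  0.60005498 -0.00250904  1.60006687  0.00177122  0.94287821
 -0.07977266]
{'K': array([[338.28084503,   0.        , 323.0487141 ],
       [  0.        , 338.28084503, 199.51826906],
       [  0.        ,   0.        ,   1.        ]]), 'origin': array([148.79331361, 711.12004299, 373.15605852]), 'orientation': array([[ 2.98299408e-01, -9.18325890e-01, -2.60182672e-01],
       [ 9.54472340e-01,  2.87038554e-01,  8.11875683e-02],
       [ 1.25811860e-04, -2.72555367e-01,  9.62140092e-01]])}
```

View pics/w1.png

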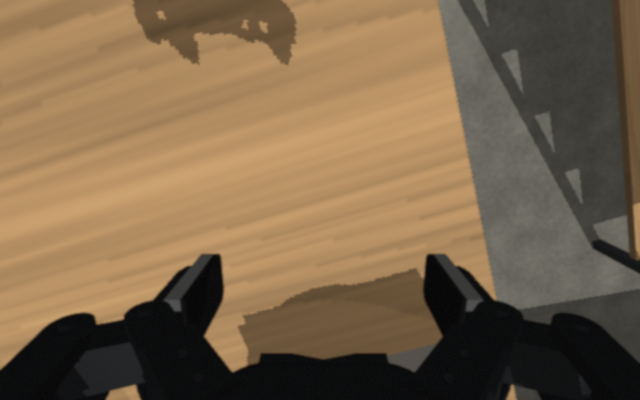

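Request:
play_rows(
  rows=[
    {"tx":-0.93,"ty":-0.78,"tz":-0.05,"wx":0,"wy":0,"wz":0,"jaw":1},
    {"tx":-0.93,"ty":-0.78,"tz":-0.05,"wx":0,"wy":0,"wz":0,"jaw":1},
    {"tx":-0.93,"ty":-0.78,"tz":-0.05,"wx":0,"wy":0,"wz":0,"jaw":1},
    {"tx":-0.93,"ty":-0.78,"tz":-0.05,"wx":0,"wy":0,"wz":0,"jaw":1},
    {"tx":-0.93,"ty":-0.78,"tz":-0.05,"wx":0,"wy":0,"wz":0,"jaw":1},
    {"tx":-0.93,"ty":-0.78,"tz":-0.05,"wx":0,"wy":0,"wz":0,"jaw":1},
    {"tx":-0.93,"ty":-0.78,"tz":-0.05,"wx":0,"wy":0,"wz":0,"jaw":1},
    {"tx":-0.93,"ty":-0.78,"tz":-0.05,"wx":0,"wy":0,"wz":0,"jaw":1},
    {"tx":-0.93,"ty":-0.78,"tz":-0.05,"wx":0,"wy":0,"wz":0,"jaw":1},
    {"tx":-0.93,"ty":-0.78,"tz":-0.05,"wx":0,"wy":0,"wz":0,"jaw":1},
    {"tx":-0.93,"ty":-0.78,"tz":-0.05,"wx":0,"wy":0,"wz":0,"jaw":1},
    {"tx":-0.93,"ty":-0.78,"tz":-0.05,"wx":0,"wy":0,"wz":0,"jaw":1},
    {"tx":-0.93,"ty":-0.78,"tz":-0.05,"wx":0,"wy":0,"wz":0,"jaw":1},
    {"tx":-0.93,"ty":-0.78,"tz":-0.05,"wx":0,"wy":0,"wz":0,"jaw":1},
    {"tx":-0.93,"ty":-0.78,"tz":-0.05,"wx":0,"wy":0,"wz":0,"jaw":1},
    {"tx":-0.93,"ty":-0.78,"tz":-0.05,"wx":0,"wy":0,"wz":0,"jaw":1},
    {"tx":-0.93,"ty":-0.78,"tz":-0.05,"wx":0,"wy":0,"wz":0,"jaw":1},
    {"tx":-0.93,"ty":-0.78,"tz":-0.05,"wx":0,"wy":0,"wz":0,"jaw":1},
    {"tx":-0.93,"ty":-0.78,"tz":-0.05,"wx":0,"wy":0,"wz":0,"jaw":1},
    {"tx":-0.93,"ty":-0.78,"tz":-0.05,"wx":0,"wy":0,"wz":0,"jaw":1},
  ],
)

```text
time: 2.15
ee_pos: [478.7, 282.0, 251.3]
eef_rot: [[-0.954, 0.298, 0.0], [0.298, 0.954, -0.0], [-0.0, -0.0, -1.0]]
contact_force: [0.4, 0.1, 0.5]
opening: 85.1
grasp_force: 0.0
```

Request:
play_rows(
  rows=[
    {"tx":-0.93,"ty":-0.78,"tz":-0.1,"wx":0,"wy":0,"wz":0,"jaw":1},
    {"tx":-0.93,"ty":-0.78,"tz":-0.1,"wx":0,"wy":0,"wz":0,"jaw":1},
    {"tx":-0.93,"ty":-0.78,"tz":-0.1,"wx":0,"wy":0,"wz":0,"jaw":1},
    {"tx":-0.93,"ty":-0.78,"tz":-0.1,"wx":0,"wy":0,"wz":0,"jaw":1},
    {"tx":-0.93,"ty":-0.78,"tz":-0.1,"wx":0,"wy":0,"wz":0,"jaw":1},
    {"tx":-0.7,"ty":-0.7,"tz":-0.1,"wx":0,"wy":0,"wz":0,"jaw":1},
    {"tx":-0.3,"ty":-0.5,"tz":-0.1,"wx":0,"wy":0,"wz":0,"jaw":1},
    {"tx":0,"ty":0,"tz":0,"wx":0,"wy":0,"wz":0,"jaw":1},
    {"tx":0,"ty":0,"tz":0,"wx":0,"wy":0,"wz":0,"jaw":1},
  ],
)

```text
time: 3.05
ee_pos: [555.2, 152.8, 265.3]
eef_rot: [[-0.955, 0.298, -0.0], [0.298, 0.955, 0.0], [0.0, 0.0, -1.0]]
contact_force: [0.3, -0.2, -0.7]
opening: 85.2
grasp_force: 0.0
```

Run:
```python
from h import *
s=ctrl.read_state();print(s['time'],s['ee_pos'],s['eef_rot'],s['contact_force'],s['q'])
c,p,D=snap('wrist','w2');print(c)
```

```text
3.05 [555.1852239  152.78909387 265.26904786] [[-9.54597063e-01  2.97899942e-01 -2.67916991e-04]
 [ 2.97899799e-01  9.54597029e-01  4.71336283e-04]
 [ 3.96163815e-04  3.70123814e-04 -9.99999853e-01]] [ 0.30320694 -0.24279532 -0.70402368] [-0.40217165  0.38152445  0.04866421  1.91263476 -0.02486536  0.84808231
  0.92775288]
{'K': array([[338.28084503,   0.        , 323.0487141 ],
       [  0.        , 338.28084503, 199.51826906],
       [  0.        ,   0.        ,   1.        ]]), 'origin': array([487.8805102 , 172.01326447, 407.96194948]), 'orientation': array([[ 0.29807904, -0.91838992, -0.26020922],
       [ 0.95453931,  0.28733023,  0.07934759],
       [ 0.00189395, -0.27203178,  0.9622864 ]])}
```

View pics/w2.png

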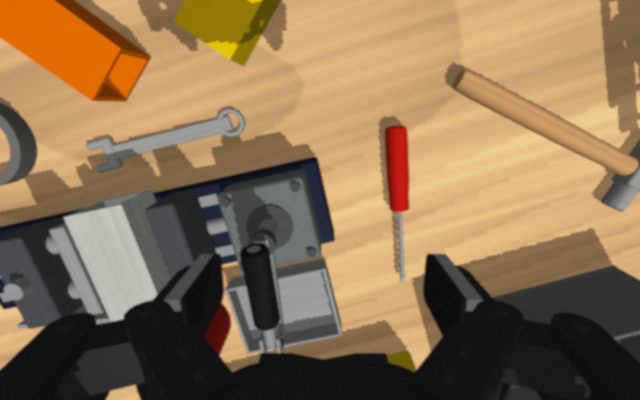

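```bash
cat >> h.py <<'E'
def load(f):
    d=np.load(f'pics/{f}.npz');return {k:d[k] for k in("K","origin","orientation")},d['p'].astype(int),d['D']
def grip(f,box,thr=45):
    # centre line of the black grip: pixel row by row, surface depth + 12 mm along the ray
    u0,u1,v0,v1=box;c,p,D=load(f);m=(p[v0:v1,u0:u1].max(2)<thr).astype(np.uint8)
    n,l,s,_=cv2.connectedComponentsWithStats(m);k=1+s[1:,4].argmax();out=[]
    for r in range(v1-v0):
        x=np.where(l[r]==k)[0]
        if len(x)<8: continue
        u=x.mean()+u0;v=r+v0;dd=np.median(D[v,int(u)-2:int(u)+3]);o,d=ray(c,u,v);out.append(np.r_[u,v,len(x),o+d*(dd+12/np.linalg.norm(d))])
    return np.array(out)
E
python3 - <<'E'
from h import *
np.set_printoptions(suppress=True,precision=1)
g=grip('w2',(236,284,240,335));print(g[::6])
q=g[8:-6,3:];mu=q.mean(0);_,_,V=np.linalg.svd(q-mu);d=V[0]*np.sign(V[0,0]);print('dir',d,'elev',-np.arcsin(d[2]),'yaw',np.arctan2(d[1],d[0]));t=(q-mu)@d;print(mu+d*t.min(),mu+d*t.max())
c,p,D=load('w2')
for u,v,n in((264,238,'inner'),(267,222,'boss'),(272,345,'hinge'),(276,340,'h2')):print(n,dep(c,D,u,v))
for u,v in((226,197),(296,185),(312,251)):print('screw',onz(c,u,v,82))
v,u=np.mgrid[165:275,200:335];P=np.array([dep(c,D,a,b) for a,b in zip(u.ravel(),v.ravel())])
s=P[(P[:,2]>74)&(P[:,2]<88)];print(len(s),cv2.minAreaRect(s[:,:2].astype(np.float32)),np.median(s,0))
# bed edge: right end of clamp and gaps
E
```

```text
[[255.5 244.   14.  581.5  82.4 137.9]
 [257.  250.   15.  583.4  85.  148.1]
 [254.5 256.   28.  584.9  83.9 155.9]
 [255.5 262.   28.  589.9  83.  156.6]
 [256.5 268.   28.  595.4  81.8 156.1]
 [258.  274.   27.  601.2  80.8 155.4]
 [258.5 280.   28.  606.8  79.1 154.9]
 [260.5 286.   26.  612.9  78.4 154.2]
 [261.5 292.   26.  619.   76.9 153.1]
 [262.5 298.   26.  624.7  75.7 153.1]
 [263.5 304.   26.  630.9  74.2 152.2]
 [265.  310.   25.  637.4  73.  151.3]
 [266.  316.   25.  643.3  71.8 151.3]
 [266.  322.   23.  649.1  69.7 151.1]
 [263.5 328.   10.  654.8  65.1 150.2]]
dir [ 1.  -0.2 -0.1] elev 0.07793683029921528 yaw -0.20941988998827218
[584.1  84.1 156.3] [649.2  70.3 151.1]
inner [581.8  88.3 128.1]
boss [578.2  86.8  94.2]
hinge [674.3  66.  149.7]
h2 [669.   72.  151.6]
screw [544.6  53.4  82. ]
screw [553.8 124.   82. ]
screw [626.  117.4  82. ]
5750 ((585.742431640625, 66.58675384521484), (125.4706802368164, 89.29740142822266), 85.06066131591797) [575.8  94.3  80.1]
```

Request:
play_rows(
  rows=[
    {"tx":-0.87,"ty":-0.69,"tz":0,"wx":0,"wy":0,"wz":0,"jaw":1},
    {"tx":-0.87,"ty":-0.69,"tz":0,"wx":0,"wy":0,"wz":0,"jaw":1},
    {"tx":-0.87,"ty":-0.69,"tz":0,"wx":0,"wy":0,"wz":0,"jaw":1},
    {"tx":-0.87,"ty":-0.69,"tz":0,"wx":0,"wy":0,"wz":0,"jaw":1},
    {"tx":0,"ty":0,"tz":0,"wx":0,"wy":0,"wz":-0.93,"jaw":1},
    {"tx":0,"ty":0,"tz":1,"wx":0,"wy":0,"wz":0,"jaw":1},
    {"tx":0,"ty":0,"tz":1,"wx":0,"wy":0,"wz":0,"jaw":0.3},
    {"tx":0,"ty":0,"tz":0.5,"wx":0,"wy":0,"wz":0,"jaw":0.3},
    {"tx":0,"ty":0,"tz":0,"wx":0,"wy":0,"wz":0,"jaw":0.3},
    {"tx":0,"ty":0,"tz":0,"wx":0,"wy":0,"wz":0,"jaw":0.3},
  ],
  grip_force=20,
)

```text
time: 4.1
ee_pos: [605.8, 79.5, 215.7]
eef_rot: [[-0.978, 0.207, 0.0], [0.207, 0.978, 0.0], [-0.0, 0.0, -1.0]]
contact_force: [0.3, -0.1, 0.5]
opening: 55.7
grasp_force: 0.0
```

Run:
```python
from h import *
s=ctrl.read_state();print(s['time'],s['ee_pos'],s['eef_rot'],s['contact_force'],s['opening'])
c,p,D=snap('wrist','w3');print(c['origin'])
```

```text
4.1 [605.78866504  79.48353427 215.6722883 ] [[-9.78256995e-01  2.07396286e-01  1.77158999e-04]
 [ 2.07396314e-01  9.78256993e-01  1.56532892e-04]
 [-1.40842689e-04  1.89871520e-04 -9.99999972e-01]] [ 0.26356052 -0.09396623  0.48435519] 55.6713370620845
[536.80040076  92.48500077 358.32069832]
```

View pics/w3.png

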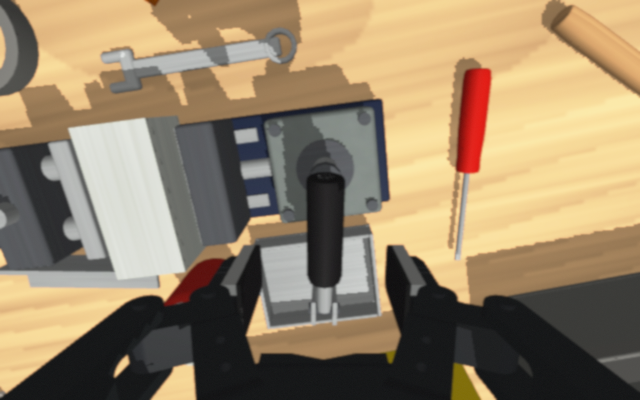

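Run:
```python
from h import *
np.set_printoptions(suppress=True,precision=1)
g=grip('w3',(300,350,170,292));print(g[::12])
q=g[14:-8,3:];mu=q.mean(0);_,_,V=np.linalg.svd(q-mu);d=V[0]*np.sign(V[0,0]);print('dir',d,'elev',-np.arcsin(d[2]),'yaw',np.arctan2(d[1],d[0]));t=(q-mu)@d;print(mu+d*t.min(),mu+d*t.max())
c,p,D=load('w3');S=[onz(c,*x,82)for x in((273,127),(363,117),(371,203),(288,214))];print(np.array(S),np.mean(S,0))
for u,v in((327,305),(315,312),(335,312),(325,290)):print('hinge',dep(c,D,u,v))
R=c['orientation']
# work/jaw gaps: depth profile along row 200
for u in range(0,270,10):print(u,dep(c,D,u,205 - (u-100)*0.12),end=' ')
```

```text
[[323.  172.   13.  579.6  83.8 137.3]
 [324.5 184.   38.  583.6  83.8 155.5]
 [324.5 196.   36.  591.   82.3 155.8]
 [324.5 208.   36.  598.8  80.6 155. ]
 [324.5 220.   34.  607.1  78.9 153.7]
 [325.  232.   35.  615.4  77.4 153.1]
 [324.  244.   33.  623.8  75.  152.5]
 [324.5 256.   31.  632.5  73.5 152. ]
 [324.5 268.   30.  641.8  71.6 150.6]
 [324.  280.   24.  650.8  69.3 150.2]]
dir [ 1.  -0.2 -0.1] elev 0.08887936430176369 yaw -0.21255127022463471
[584.9  83.7 156.1] [649.   69.8 150.2]
[[546.2  50.   82. ]
 [553.5 121.9  82. ]
 [625.  116.   82. ]
 [619.9  44.5  82. ]] [586.1  83.1  82. ]
hinge [669.5  67.5 151.6]
hinge [672.5  58.3 152.7]
hinge [676.5  71.8 151. ]
hinge [657.3  68.6 152.2]
0 [ 567.2 -166.2  112.6] 10 [ 568.6 -163.6  107.4] 20 [ 570.1 -162.3  100.5] 30 [ 570.9 -153.9  100.7] 40 [ 572.4 -151.1   94.7] 50 [ 574.5 -151.5   84.8] 60 [ 576.7 -151.4   74.8] 70 [ 579.1 -151.9   63.4] 80 [ 575.1 -116.5   96.1] 90 [ 576.3 -110.4   93.1] 100 [ 576.7 -100.4   95.4] 110 [577.6 -92.9  94.2] 120 [578.1 -83.7  95.5] 130 [578.9 -75.6  95.3] 140 [579.5 -66.9  96. ] 150 [580.4 -59.4  94.8] 160 [581.  -50.8  95.4] 170 [583.1 -46.7  87.4] 180 [587.1 -47.2  68.9] 190 [583.  -25.8  96.2] 200 [583.2 -16.5  99.2] 210 [584.1  -8.7  98.6] 220 [584.7  -0.5  99. ] 230 [587.5   3.8  87.6] 240 [593.8   3.4  58.4] 250 [599.1   6.4  34.9] 260 [599.7  16.7  36.4]
```

Request:
play_rows(
  rows=[
    {"tx":0,"ty":0,"tz":1,"wx":0,"wy":0,"wz":0,"jaw":0.3},
    {"tx":0,"ty":0,"tz":1,"wx":0,"wy":0,"wz":0,"jaw":0.3},
    {"tx":0,"ty":0,"tz":1,"wx":0,"wy":0,"wz":0,"jaw":0.3},
    {"tx":0,"ty":0,"tz":0.8,"wx":0,"wy":0,"wz":0,"jaw":0.3},
    {"tx":0,"ty":0,"tz":0.3,"wx":0,"wy":0,"wz":0,"jaw":0},
    {"tx":0,"ty":0,"tz":0,"wx":0,"wy":0,"wz":0,"jaw":-0.2},
    {"tx":0,"ty":0,"tz":0,"wx":0,"wy":0,"wz":0,"jaw":-0.35},
    {"tx":0,"ty":0,"tz":0,"wx":0,"wy":0,"wz":0,"jaw":-0.4},
    {"tx":0,"ty":0,"tz":0,"wx":0,"wy":0,"wz":0,"jaw":-0.4},
  ],
  grip_force=20,
)

```text
time: 5.05
ee_pos: [606.4, 79.5, 134.3]
eef_rot: [[-0.978, 0.208, 0.002], [0.208, 0.978, 0.001], [-0.002, 0.001, -1.0]]
contact_force: [0.4, 2.0, 0.6]
opening: 25.8
grasp_force: 1.4
```

Request:
play_rows(
  rows=[
    {"tx":0,"ty":0,"tz":0,"wx":0,"wy":0,"wz":0,"jaw":-0.45},
    {"tx":0,"ty":0,"tz":0,"wx":0,"wy":0,"wz":0,"jaw":-0.5},
    {"tx":0,"ty":0,"tz":0,"wx":0,"wy":0,"wz":0,"jaw":-1},
    {"tx":0,"ty":0,"tz":0,"wx":0,"wy":0,"wz":0,"jaw":-1},
    {"tx":0,"ty":0,"tz":0,"wx":0,"wy":0,"wz":0,"jaw":-1},
  ],
  grip_force=20,
)

```text
time: 5.55
ee_pos: [606.4, 80.2, 134.1]
eef_rot: [[-0.978, 0.207, 0.002], [0.207, 0.978, 0.002], [-0.002, 0.002, -1.0]]
contact_force: [0.5, 5.5, 1.3]
opening: 23.3
grasp_force: 19.6
```

```bash
python3 -c "
import numpy as np
f=np.linspace(.108,1.60,21);X=69.6*np.cos(f);Z=69.6*np.sin(f)
print([(round(a/20,2),round(-b/20,2)) for a,b in zip(np.diff(X),np.diff(Z))])"
```

```text
[(np.float64(-0.04), np.float64(-0.26)), (np.float64(-0.06), np.float64(-0.25)), (np.float64(-0.08), np.float64(-0.25)), (np.float64(-0.09), np.float64(-0.24)), (np.float64(-0.11), np.float64(-0.23)), (np.float64(-0.13), np.float64(-0.23)), (np.float64(-0.15), np.float64(-0.22)), (np.float64(-0.16), np.float64(-0.2)), (np.float64(-0.18), np.float64(-0.19)), (np.float64(-0.19), np.float64(-0.18)), (np.float64(-0.2), np.float64(-0.16)), (np.float64(-0.21), np.float64(-0.15)), (np.float64(-0.22), np.float64(-0.13)), (np.float64(-0.23), np.float64(-0.11)), (np.float64(-0.24), np.float64(-0.1)), (np.float64(-0.25), np.float64(-0.08)), (np.float64(-0.25), np.float64(-0.06)), (np.float64(-0.26), np.float64(-0.04)), (np.float64(-0.26), np.float64(-0.02)), (np.float64(-0.26), np.float64(-0.0))]
```

Request:
play_rows(
  rows=[
    {"tx":0,"ty":0.05,"tz":0,"wx":0,"wy":0,"wz":0,"jaw":-1},
    {"tx":-0.04,"ty":0,"tz":-0.26,"wx":0,"wy":0,"wz":0,"jaw":-1},
    {"tx":-0.06,"ty":0,"tz":-0.25,"wx":0,"wy":0,"wz":0,"jaw":-1},
    {"tx":-0.07,"ty":0,"tz":-0.25,"wx":0,"wy":0,"wz":0,"jaw":-1},
    {"tx":0,"ty":0,"tz":0,"wx":0,"wy":0,"wz":0,"jaw":-1},
  ],
)

```text
time: 6.05
ee_pos: [609.1, 79.6, 148.8]
eef_rot: [[-0.978, 0.208, -0.0], [0.208, 0.978, 0.001], [0.0, 0.0, -1.0]]
contact_force: [0.3, 5.9, 0.1]
opening: 23.3
grasp_force: 20.5
```

Request:
play_rows(
  rows=[
    {"tx":0,"ty":0.06,"tz":0,"wx":0,"wy":0,"wz":0,"jaw":-1},
    {"tx":-0.09,"ty":0,"tz":-0.24,"wx":0,"wy":0,"wz":0,"jaw":-1},
    {"tx":-0.11,"ty":0,"tz":-0.23,"wx":0,"wy":0,"wz":0,"jaw":-1},
    {"tx":-0.13,"ty":0,"tz":-0.23,"wx":0,"wy":0,"wz":0,"jaw":-1},
  ],
)

```text
time: 6.45
ee_pos: [615.0, 78.5, 162.3]
eef_rot: [[-0.978, 0.208, -0.002], [0.208, 0.978, -0.001], [0.002, -0.001, -1.0]]
contact_force: [-1.1, 2.2, -7.1]
opening: 23.4
grasp_force: 20.2
```

Run:
```python
from h import *
c,p,D=snap('scene','s2');s=ctrl.read_state();print(s['ee_pos'],s['contact_force'],s['wrist_torque'])
a=p[150:270,280:420,::-1];b=ctrl.camera('top')[0][110:230,270:410,::-1]
cv2.imwrite('pics/s2c.png',np.hstack([cv2.resize(x,None,fx=2.8,fy=2.8,interpolation=cv2.INTER_CUBIC) for x in(a,b)]))
```

```text
[615.56079071  78.40250881 163.08118277] [-3.24254359  2.03216656 -3.64619923] [ 0.31125653  1.07935327 -0.08263536]
```

View pics/s2c.png

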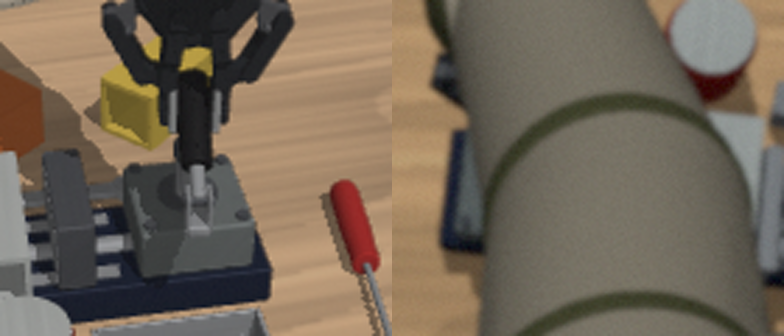

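Request:
play_rows(
  rows=[
    {"tx":-0.15,"ty":0,"tz":-0.22,"wx":0,"wy":0,"wz":0,"jaw":-1},
    {"tx":-0.16,"ty":0,"tz":-0.2,"wx":0,"wy":0,"wz":0,"jaw":-1},
    {"tx":-0.18,"ty":0,"tz":-0.19,"wx":0,"wy":0,"wz":0,"jaw":-1},
    {"tx":-0.19,"ty":0,"tz":-0.18,"wx":0,"wy":0,"wz":0,"jaw":-1},
    {"tx":-0.2,"ty":0,"tz":-0.16,"wx":0,"wy":0,"wz":0,"jaw":-1},
    {"tx":-0.21,"ty":0,"tz":-0.15,"wx":0,"wy":0,"wz":0,"jaw":-1},
  ],
)

```text
time: 7.15
ee_pos: [636.6, 73.8, 184.6]
eef_rot: [[-0.978, 0.208, -0.002], [0.208, 0.978, -0.001], [0.002, -0.001, -1.0]]
contact_force: [-5.0, 0.6, -3.9]
opening: 23.2
grasp_force: 19.9
```

Request:
play_rows(
  rows=[
    {"tx":-0.22,"ty":0,"tz":-0.13,"wx":0,"wy":0,"wz":0,"jaw":-1},
    {"tx":-0.23,"ty":0,"tz":-0.11,"wx":0,"wy":0,"wz":0,"jaw":-1},
    {"tx":-0.24,"ty":0,"tz":-0.1,"wx":0,"wy":0,"wz":0,"jaw":-1},
    {"tx":-0.25,"ty":0,"tz":-0.08,"wx":0,"wy":0,"wz":0,"jaw":-1},
    {"tx":-0.25,"ty":0,"tz":-0.06,"wx":0,"wy":0,"wz":0,"jaw":-1},
  ],
)

```text
time: 7.65
ee_pos: [659.9, 68.8, 194.7]
eef_rot: [[-0.978, 0.208, -0.002], [0.208, 0.978, -0.001], [0.002, -0.001, -1.0]]
contact_force: [-7.9, -0.7, 1.2]
opening: 23.5
grasp_force: 19.6
```

Request:
play_rows(
  rows=[
    {"tx":-0.26,"ty":0,"tz":-0.04,"wx":0,"wy":0,"wz":0,"jaw":-1},
    {"tx":-0.26,"ty":0,"tz":-0.02,"wx":0,"wy":0,"wz":0,"jaw":-1},
    {"tx":-0.2,"ty":0,"tz":0,"wx":0,"wy":0,"wz":0,"jaw":-1},
    {"tx":-0.1,"ty":0,"tz":0,"wx":0,"wy":0,"wz":0,"jaw":-1},
  ],
)

```text
time: 8.05
ee_pos: [676.6, 65.1, 196.4]
eef_rot: [[-0.978, 0.209, -0.0], [0.209, 0.978, -0.001], [0.0, -0.001, -1.0]]
contact_force: [-7.1, 0.6, 4.6]
opening: 23.0
grasp_force: 19.8
```

Request:
play_rows(
  rows=[
    {"tx":-0.1,"ty":0,"tz":0,"wx":0,"wy":0,"wz":0,"jaw":-1},
    {"tx":0,"ty":0,"tz":0,"wx":0,"wy":0,"wz":0,"jaw":-1},
  ],
)

```text
time: 8.25
ee_pos: [678.6, 64.7, 196.4]
eef_rot: [[-0.978, 0.209, -0.0], [0.209, 0.978, -0.001], [-0.0, -0.001, -1.0]]
contact_force: [-6.0, -0.4, 4.3]
opening: 23.1
grasp_force: 19.4
```

Request:
play_rows(
  rows=[
    {"tx":-0.1,"ty":0,"tz":0,"wx":0,"wy":0,"wz":0,"jaw":-1},
    {"tx":-0.1,"ty":0,"tz":0,"wx":0,"wy":0,"wz":0,"jaw":-1},
  ],
)

```text
time: 8.45
ee_pos: [682.1, 63.9, 196.3]
eef_rot: [[-0.978, 0.209, -0.001], [0.209, 0.978, -0.001], [0.0, -0.001, -1.0]]
contact_force: [-7.3, 0.2, 2.2]
opening: 22.6
grasp_force: 19.7
```

Run:
```python
from h import *
s=ctrl.read_state();print(s['ee_pos'],s['contact_force'],s['wrist_torque'])
c,p,D=snap('scene','s3');q,_=ctrl.camera('wrist')
a=p[120:270,280:420,::-1];b=q[100:400,140:500,::-1]
cv2.imwrite('pics/s3c.png',np.hstack([cv2.resize(a,(420,450),interpolation=cv2.INTER_CUBIC),cv2.resize(b,(380,450))]))
```

```text
[682.14195673  63.88168321 196.27287491] [-7.33605815  0.1762761   2.24238386] [-0.1674535   1.62760689  0.06152142]
```

View pics/s3c.png

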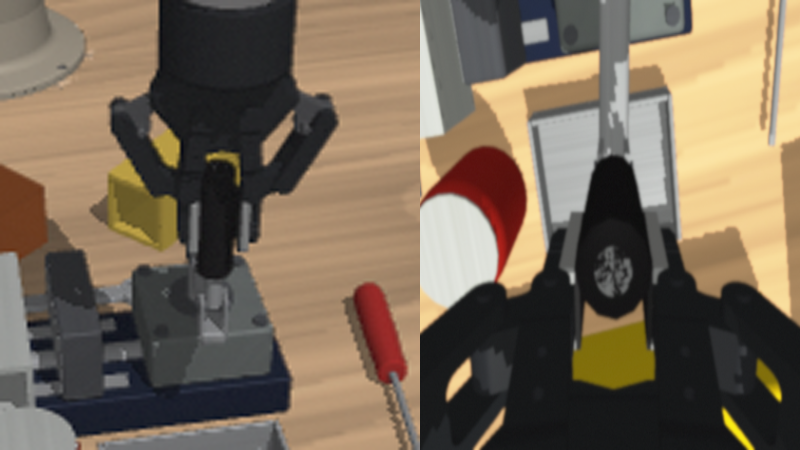

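Run:
```python
from h import *
np.set_printoptions(suppress=True,precision=1)
c,p,D=snap('wrist','w4')
for v in range(200,312,8):print(v,p[v,323],dep(c,D,323,v))
c,p,D=load('s3')
# scene crop px = 280+x/3, 120+y/3 
for v in range(168,240,4):
    r=p[v,335:370].max(1);x=np.where(r<45)[0];
    if len(x): u=335+x.mean();print(v,u,len(x),dep(c,D,u,v))
```

```text
200 [115 116 115] [672.2  64.7 128.1]
208 [15 12 14] [659.6  67.3 187.1]
216 [15 15 15] [658.   67.6 203.5]
224 [16 14 15] [656.4  68.  218. ]
232 [15 14 16] [655.4  68.2 229. ]
240 [15 13 14] [654.6  68.3 238. ]
248 [28 27 28] [655.2  68.2 243. ]
256 [27 25 27] [657.8  67.7 243.1]
264 [27 27 27] [659.4  67.3 245.2]
272 [32 32 32] [662.4  66.7 244.4]
280 [29 29 29] [665.4  66.  243.9]
288 [22 21 22] [667.3  65.6 245.3]
296 [71 71 71] [669.6  65.1 246.1]
304 [21 21 21] [672.3  64.6 246.2]
168 352.5 26 [692.5  57.3 276.4]
172 351.64285714285717 14 [373.4 161.8  59.3]
176 352.03125 32 [672.4  63.8 246.6]
180 351.6060606060606 33 [677.7  61.5 241.8]
184 351.5 34 [677.9  61.5 233.2]
188 351.57894736842104 19 [679.6  61.4 225.6]
192 351.57894736842104 19 [679.1  61.9 216.3]
196 350.5625 16 [678.8  60.4 207.4]
200 351.26666666666665 15 [680.8  61.4 199.5]
204 350.25 12 [681.   59.6 190.8]
208 351.0 13 [683.4  60.7 183. ]
212 351.0 7 [684.1  60.7 174.1]
216 339.25 4 [579.   68.9  83.1]
220 340.0 5 [592.   66.9  82.2]
```

Request:
play_rows(
  rows=[
    {"tx":0,"ty":0,"tz":0,"wx":0,"wy":0,"wz":0,"jaw":-0.1},
    {"tx":0,"ty":0,"tz":0,"wx":0,"wy":0,"wz":0,"jaw":-0.1},
    {"tx":0.35,"ty":0,"tz":0,"wx":0,"wy":0,"wz":0,"jaw":-0.1},
    {"tx":0.3,"ty":0,"tz":0,"wx":0,"wy":0,"wz":0,"jaw":-0.1},
    {"tx":0,"ty":0,"tz":0,"wx":0,"wy":0,"wz":0,"jaw":-0.3},
    {"tx":0,"ty":0,"tz":0,"wx":0,"wy":0,"wz":0,"jaw":-0.4},
    {"tx":0,"ty":0,"tz":0,"wx":0,"wy":0,"wz":0,"jaw":-0.45},
    {"tx":0,"ty":0,"tz":0,"wx":0,"wy":0,"wz":0,"jaw":-1},
    {"tx":0,"ty":0,"tz":0,"wx":0,"wy":0,"wz":0,"jaw":-1},
    {"tx":0,"ty":0,"tz":0,"wx":0,"wy":0,"wz":0,"jaw":-1},
  ],
  grip_force=60,
)

```text
time: 9.6
ee_pos: [669.7, 66.6, 195.7]
eef_rot: [[-0.978, 0.209, -0.0], [0.209, 0.978, -0.001], [-0.0, -0.001, -1.0]]
contact_force: [-2.6, -2.5, 6.3]
opening: 22.6
grasp_force: 58.4
```

Request:
play_rows(
  rows=[
    {"tx":-0.1,"ty":0,"tz":0,"wx":0,"wy":0,"wz":0,"jaw":-1},
    {"tx":-0.1,"ty":0,"tz":0,"wx":0,"wy":0,"wz":0,"jaw":-1},
    {"tx":-0.1,"ty":0,"tz":0,"wx":0,"wy":0,"wz":0,"jaw":-1},
  ],
)

```text
time: 9.9
ee_pos: [672.5, 66.1, 195.8]
eef_rot: [[-0.978, 0.208, -0.006], [0.208, 0.978, -0.0], [0.006, -0.002, -1.0]]
contact_force: [-11.5, -1.7, 10.7]
opening: 23.4
grasp_force: 58.5
```

Request:
play_rows(
  rows=[
    {"tx":-0.08,"ty":0,"tz":0,"wx":0,"wy":0,"wz":0,"jaw":-1},
    {"tx":0,"ty":0,"tz":0,"wx":0,"wy":0,"wz":0,"jaw":-1},
  ],
)

```text
time: 10.1
ee_pos: [674.6, 65.6, 195.7]
eef_rot: [[-0.978, 0.209, -0.005], [0.209, 0.978, -0.0], [0.005, -0.001, -1.0]]
contact_force: [-10.5, -2.1, 12.0]
opening: 23.0
grasp_force: 58.4
```

Request:
play_rows(
  rows=[
    {"tx":-0.1,"ty":0,"tz":-0.03,"wx":0,"wy":0,"wz":0,"jaw":-1},
    {"tx":-0.05,"ty":0,"tz":0,"wx":0,"wy":0,"wz":0,"jaw":-1},
    {"tx":0,"ty":0,"tz":0,"wx":0,"wy":0,"wz":0,"jaw":-1},
  ],
)

```text
time: 10.4
ee_pos: [677.1, 65.0, 195.7]
eef_rot: [[-0.978, 0.209, -0.007], [0.209, 0.978, -0.0], [0.006, -0.002, -1.0]]
contact_force: [-11.0, -1.4, 8.7]
opening: 22.7
grasp_force: 58.8
```

```bash
cat >> h.py <<'E'
def lean():
    np.set_printoptions(suppress=True,precision=1)
    s=ctrl.read_state();print(s['time'],s['ee_pos'],s['contact_force'],s['wrist_torque'],s['opening'])
    c,p,D=snap('wrist','w5');Q=np.array([dep(c,D,323,v) for v in range(196,250,2)]);Q=Q[(Q[:,2]>180)&(Q[:,2]<238)];print(len(Q),'lean',np.polyfit(Q[:,2],np.hypot(*(Q[:,:2]-[586,84]).T),1))
    print('tip',[dep(c,D,323,v) for v in(280,290)])
E
python3 -c "
from h import *
lean()
c,p,D=snap('scene','s4');R=[]
for v in range(178,222,2):
    x=np.where(p[v,340:366].max(1)<40)[0]
    if len(x)>6:
        P=dep(c,D,340+np.median(x),v);R.append(P) if P[0]>640 else 0
R=np.array(R);print(len(R),R[0],R[-1],np.polyfit(R[:,2],np.hypot(*(R[:,:2]-[586,84]).T),1))"
```

```text
10.4 [677.1  65.  195.7] [-11.   -1.4   8.7] [-0.1  2.8  0.1] 22.706375947111194
13 lean [-0.  84.4]
tip [array([663.5,  66.5, 237.5]), array([663.5,  66.5, 243.9])]
18 [674.3  57.5 244.5] [685.   60.4 174.8] [ -0.  112.2]
```

```bash
python3 -c "
from h import *
c,p,D=load('w5')
Q=np.array([dep(c,D,323,v) for v in range(196,290,2)]);print(np.c_[np.arange(196,290,2),Q].round(1)[::3])
Q=Q[(Q[:,2]>180)&(Q[:,2]<238)];print(np.polyfit(Q[:,2],np.hypot(*(Q[:,:2]-[586,84]).T),1).round(4))
c,p,D=load('s4');R=[]
for v in range(178,222,2):
    x=np.where(p[v,340:366].max(1)<40)[0]
    if len(x)>6:
        P=dep(c,D,340+np.median(x),v);R.append(P) if P[0]>640 else 0
R=np.array(R);print(np.polyfit(R[:,2],np.hypot(*(R[:,:2]-[586,84]).T),1).round(4));print(R.round(1)[::3])"
```

```text
[[196.  663.3  66.5 129.4]
 [202.  667.6  65.6 128. ]
 [208.  670.9  64.9 130.4]
 [214.  670.2  65.  145. ]
 [220.  663.7  66.4 175.8]
 [226.  663.6  66.5 185. ]
 [232.  664.   66.4 191.9]
 [238.  663.6  66.5 200.2]
 [244.  662.8  66.6 208.8]
 [250.  663.4  66.5 213.5]
 [256.  663.6  66.5 218.8]
 [262.  663.9  66.4 223.3]
 [268.  662.6  66.7 230.8]
 [274.  663.8  66.4 232.8]
 [280.  663.5  66.5 237.5]
 [286.  662.9  66.6 242.5]]
[-6.30000e-03  8.07929e+01]
[-4.690000e-02  1.122485e+02]
[[674.3  57.5 244.5]
 [686.7  60.5 239.1]
 [686.4  61.1 225.8]
 [686.   60.7 212.3]
 [686.7  60.  199.4]
 [685.7  60.9 184.6]]
```

Request:
play_rows(
  rows=[
    {"tx":-0.1,"ty":0,"tz":0,"wx":0,"wy":0,"wz":0,"jaw":-1},
    {"tx":-0.05,"ty":0,"tz":0,"wx":0,"wy":0,"wz":0,"jaw":-1},
    {"tx":0,"ty":0,"tz":0,"wx":0,"wy":0,"wz":0,"jaw":-1},
  ],
)

```text
time: 10.8
ee_pos: [678.5, 64.7, 195.5]
eef_rot: [[-0.978, 0.208, -0.01], [0.208, 0.978, -0.0], [0.009, -0.002, -1.0]]
contact_force: [-15.7, -1.2, 11.7]
opening: 22.4
grasp_force: 59.1
```

```bash
python3 -c "
from h import *
lean()
c,p,D=load('w5')
Q=np.array([dep(c,D,323,v) for v in range(196,290,2)])
Q=Q[(Q[:,2]>180)&(Q[:,2]<238)];print(np.round(np.polyfit(Q[:,2],np.hypot(*(Q[:,:2]-[586,84]).T),1),4)*1000, Q[:,0].mean())"
```

```text
10.8 [678.5  64.7 195.5] [-15.7  -1.2  11.7] [-0.1  3.7  0. ] 22.374677048463894
14 lean [-0.  81.8]
tip [array([664.4,  66.4, 238.7]), array([665.2,  66.2, 243.5])]
[    2.6 79671.4] 664.2621702690526
```

Request:
play_rows(
  rows=[
    {"tx":0.1,"ty":0,"tz":-0.03,"wx":0,"wy":0,"wz":0,"jaw":-1},
    {"tx":0.015,"ty":-0.37,"tz":0,"wx":0,"wy":0,"wz":0.8,"jaw":-1},
    {"tx":0.015,"ty":-0.37,"tz":0,"wx":0,"wy":0,"wz":0.8,"jaw":-1},
    {"tx":0.015,"ty":-0.37,"tz":0,"wx":0,"wy":0,"wz":0.8,"jaw":-1},
    {"tx":0.015,"ty":-0.37,"tz":0,"wx":0,"wy":0,"wz":0.8,"jaw":-1},
    {"tx":0.015,"ty":-0.37,"tz":0,"wx":0,"wy":0,"wz":0.8,"jaw":-1},
  ],
)

```text
time: 11.45
ee_pos: [665.8, 35.3, 195.8]
eef_rot: [[-0.82, 0.573, -0.001], [0.573, 0.82, 0.004], [0.004, 0.003, -1.0]]
contact_force: [-1.2, 9.4, -2.8]
opening: 22.8
grasp_force: 59.0
```

```bash
cat >> h.py <<'E'
def crank():
    np.set_printoptions(suppress=True,precision=2)
    s=ctrl.read_state();r=s['ee_pos'][:2]-[587.7,83.7];R=s['eef_rot'];f=R.T@s['contact_force']
    print('t',s['time'],'pos',s['ee_pos'],'rad',np.hypot(*r),'ang',-np.arctan2(r[1],r[0])-.21,'toolyaw',np.arctan2(R[0,1],R[1,1])-.21,'F tool',f,'q',s['q'],'open',s['opening'])
E
python3 -c "
from h import *
crank()"
```

```text
t 11.45 pos [665.76  35.32 195.76] rad 91.84096892906231 ang 0.34484912345425356 toolyaw 0.4002192375459719 F tool [6.36 6.98 2.85] q [-0.23  0.57  0.14  1.78 -0.11  0.8   0.93] open 22.759057275437556
```

Request:
play_rows(
  rows=[
    {"tx":0.015,"ty":-0.37,"tz":0,"wx":0,"wy":0,"wz":0.8,"jaw":-1},
    {"tx":0.015,"ty":-0.37,"tz":0,"wx":0,"wy":0,"wz":0.8,"jaw":-1},
    {"tx":0.015,"ty":-0.37,"tz":0,"wx":0,"wy":0,"wz":0.8,"jaw":-1},
    {"tx":0.015,"ty":-0.37,"tz":0,"wx":0,"wy":0,"wz":0.8,"jaw":-1},
    {"tx":0.015,"ty":-0.37,"tz":0,"wx":0,"wy":0,"wz":0.8,"jaw":-1},
    {"tx":0.015,"ty":-0.37,"tz":0,"wx":0,"wy":0,"wz":0.8,"jaw":-1},
  ],
)

```text
time: 12.05
ee_pos: [634.2, 5.4, 195.8]
eef_rot: [[-0.462, 0.887, 0.002], [0.887, 0.462, 0.003], [0.002, 0.003, -1.0]]
contact_force: [4.6, 7.5, -7.3]
opening: 22.4
grasp_force: 59.0
```

```bash
python3 -c "
from h import *
crank()"
```

```text
t 12.05 pos [634.22   5.37 195.83] rad 91.1065733086635 ang 0.8248475845724763 toolyaw 0.8807263958307254 F tool [4.57 7.5  7.3 ] q [-0.28  0.54  0.28  1.86 -0.21  0.76  0.59] open 22.378827947871162
```

Request:
play_rows(
  rows=[
    {"tx":-0.03,"ty":-0.37,"tz":0.04,"wx":0,"wy":0,"wz":0.8,"jaw":-1},
    {"tx":0.015,"ty":-0.37,"tz":0,"wx":0,"wy":0,"wz":0.8,"jaw":-1},
    {"tx":0.015,"ty":-0.37,"tz":0,"wx":0,"wy":0,"wz":0.8,"jaw":-1},
    {"tx":0.015,"ty":-0.37,"tz":0,"wx":0,"wy":0,"wz":0.8,"jaw":-1},
    {"tx":0.015,"ty":-0.37,"tz":0,"wx":0,"wy":0,"wz":0.8,"jaw":-1},
    {"tx":0.015,"ty":-0.37,"tz":0,"wx":0,"wy":0,"wz":0.8,"jaw":-1},
    {"tx":0.015,"ty":-0.37,"tz":0,"wx":0,"wy":0,"wz":0.8,"jaw":-1},
    {"tx":0.015,"ty":-0.37,"tz":0,"wx":0,"wy":0,"wz":0.8,"jaw":-1},
  ],
)

```text
time: 12.85
ee_pos: [578.7, -6.0, 195.8]
eef_rot: [[0.16, 0.987, 0.005], [0.987, -0.16, 0.001], [0.002, 0.005, -1.0]]
contact_force: [8.4, 4.8, -6.3]
opening: 22.5
grasp_force: 59.0
```

```bash
python3 -c "
from h import *
crank()
c,p,D=snap('top','t2');print(cv2.absdiff(p,load('top0')[1].astype(np.uint8)).mean())"
```

```text
t 12.85 pos [578.69  -6.03 195.79] rad 90.17633369321135 ang 1.4608574977993865 toolyaw 1.5214580419959316 F tool [6.07 7.52 6.36] q [-0.41  0.5   0.47  2.   -0.35  0.71  0.11] open 22.46084067586796
9.997204427083334
```

Request:
play_rows(
  rows=[
    {"tx":0.015,"ty":-0.37,"tz":0.04,"wx":0,"wy":0,"wz":0.8,"jaw":-1},
    {"tx":0.015,"ty":-0.37,"tz":0,"wx":0,"wy":0,"wz":0.8,"jaw":-1},
    {"tx":0.015,"ty":-0.37,"tz":0,"wx":0,"wy":0,"wz":0.8,"jaw":-1},
    {"tx":0.015,"ty":-0.37,"tz":0,"wx":0,"wy":0,"wz":0.8,"jaw":-1},
    {"tx":0.015,"ty":-0.37,"tz":0,"wx":0,"wy":0,"wz":0.8,"jaw":-1},
    {"tx":0.015,"ty":-0.37,"tz":0,"wx":0,"wy":0,"wz":0.8,"jaw":-1},
  ],
)

```text
time: 13.5
ee_pos: [538.7, 8.8, 195.7]
eef_rot: [[0.599, 0.801, 0.007], [0.801, -0.599, -0.001], [0.003, 0.006, -1.0]]
contact_force: [6.1, -3.6, -2.3]
opening: 22.9
grasp_force: 59.8
```

```bash
python3 -c "
from h import *
crank()"
```

```text
t 13.5 pos [538.67   8.76 195.7 ] rad 89.55951708877521 ang 1.9401698715032971 toolyaw 2.003354660839201 F tool [0.73 7.02 2.3 ] q [-0.56  0.49  0.63  2.09 -0.45  0.69 -0.28] open 22.881323333750235
```

Request:
play_rows(
  rows=[
    {"tx":-0.05,"ty":-0.37,"tz":0,"wx":0,"wy":0,"wz":0.8,"jaw":-1},
    {"tx":-0.03,"ty":-0.37,"tz":0,"wx":0,"wy":0,"wz":0.8,"jaw":-1},
    {"tx":0.01,"ty":-0.37,"tz":0,"wx":0,"wy":0,"wz":0.8,"jaw":-1},
    {"tx":0.01,"ty":-0.37,"tz":0,"wx":0,"wy":0,"wz":0.8,"jaw":-1},
    {"tx":0.01,"ty":-0.37,"tz":0,"wx":0,"wy":0,"wz":0.8,"jaw":-1},
  ],
)

```text
time: 14.0
ee_pos: [513.1, 34.3, 195.7]
eef_rot: [[0.864, 0.504, 0.007], [0.504, -0.864, -0.002], [0.006, 0.005, -1.0]]
contact_force: [9.1, -3.2, -5.0]
opening: 22.6
grasp_force: 59.4
```

```bash
python3 -c "
from h import *
crank()
c,p,D=snap('scene','s5')
cv2.imwrite('pics/s5c.png',cv2.resize(p[130:290,165:405,::-1],None,fx=3.3,fy=3.3,interpolation=cv2.INTER_CUBIC))"
```

```text
t 14.0 pos [513.06  34.32 195.71] rad 89.49431149207392 ang 2.3471173694528846 toolyaw 2.4032595222055697 F tool [6.2  7.31 5.11] q [-0.71  0.49  0.76  2.15 -0.54  0.69 -0.62] open 22.628517252425134
```

View pics/s5c.png

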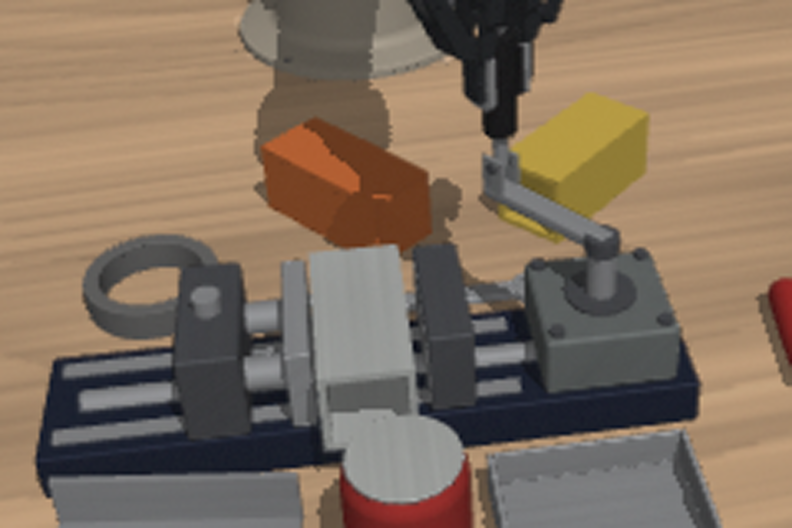

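Request:
play_rows(
  rows=[
    {"tx":0,"ty":0,"tz":0,"wx":0,"wy":0,"wz":0,"jaw":0.3},
    {"tx":0,"ty":0,"tz":0,"wx":0,"wy":0,"wz":0,"jaw":0.3},
    {"tx":0,"ty":0,"tz":0,"wx":0,"wy":0,"wz":0,"jaw":0.3},
    {"tx":0,"ty":0,"tz":0,"wx":0,"wy":0,"wz":-1,"jaw":0.3},
    {"tx":0,"ty":0,"tz":0,"wx":0,"wy":0,"wz":-1,"jaw":0.3},
    {"tx":0,"ty":0,"tz":0,"wx":0,"wy":0,"wz":-1,"jaw":0.3},
    {"tx":0,"ty":0,"tz":0,"wx":0,"wy":0,"wz":-1,"jaw":0.3},
    {"tx":0,"ty":0,"tz":0,"wx":0,"wy":0,"wz":-1,"jaw":0.3},
    {"tx":0,"ty":0,"tz":0,"wx":0,"wy":0,"wz":-1,"jaw":0.3},
    {"tx":0,"ty":0,"tz":0,"wx":0,"wy":0,"wz":-1,"jaw":0.3},
    {"tx":0,"ty":0,"tz":0,"wx":0,"wy":0,"wz":-1,"jaw":0.3},
    {"tx":0,"ty":0,"tz":0,"wx":0,"wy":0,"wz":-1,"jaw":0.3},
    {"tx":0,"ty":0,"tz":0,"wx":0,"wy":0,"wz":-1,"jaw":0.3},
    {"tx":0,"ty":0,"tz":0,"wx":0,"wy":0,"wz":-1,"jaw":0.3},
    {"tx":0,"ty":0,"tz":0,"wx":0,"wy":0,"wz":-1,"jaw":0.3},
    {"tx":0,"ty":0,"tz":0,"wx":0,"wy":0,"wz":-1,"jaw":0.3},
    {"tx":0,"ty":0,"tz":0,"wx":0,"wy":0,"wz":-1,"jaw":0.3},
    {"tx":0,"ty":0,"tz":0,"wx":0,"wy":0,"wz":-1,"jaw":0.3},
    {"tx":0,"ty":0,"tz":0,"wx":0,"wy":0,"wz":-1,"jaw":0.3},
    {"tx":0,"ty":0,"tz":0,"wx":0,"wy":0,"wz":-1,"jaw":0.3},
  ],
)

```text
time: 16.05
ee_pos: [509.3, 34.5, 194.9]
eef_rot: [[-0.617, 0.787, -0.0], [0.787, 0.617, 0.0], [0.0, -0.0, -1.0]]
contact_force: [-0.2, -0.3, 0.6]
opening: 55.9
grasp_force: 0.0
```

```bash
python3 -c "
from h import *
crank()"
```

```text
t 16.05 pos [509.28  34.48 194.86] rad 92.58781392570947 ang 2.3711076666024313 toolyaw 0.6957203731993871 F tool [-0.15 -0.37 -0.63] q [-0.36  0.4   0.24  2.13 -0.16  0.62  0.66] open 55.92341390312975
```

Request:
play_rows(
  rows=[
    {"tx":0,"ty":0,"tz":0,"wx":0,"wy":0,"wz":-1,"jaw":0.3},
    {"tx":0,"ty":0,"tz":0,"wx":0,"wy":0,"wz":-1,"jaw":0.3},
    {"tx":0,"ty":0,"tz":0,"wx":0,"wy":0,"wz":-1,"jaw":0.3},
    {"tx":0,"ty":0,"tz":0,"wx":0,"wy":0,"wz":-1,"jaw":0.3},
    {"tx":0,"ty":0,"tz":0,"wx":0,"wy":0,"wz":-1,"jaw":0.3},
    {"tx":0,"ty":0,"tz":0,"wx":0,"wy":0,"wz":-1,"jaw":0.3},
    {"tx":0,"ty":0,"tz":0,"wx":0,"wy":0,"wz":-1,"jaw":0.3},
    {"tx":0,"ty":0,"tz":0,"wx":0,"wy":0,"wz":-1,"jaw":0.3},
    {"tx":0,"ty":0,"tz":0,"wx":0,"wy":0,"wz":-1,"jaw":0.3},
    {"tx":0,"ty":0,"tz":0,"wx":0,"wy":0,"wz":-1,"jaw":0.3},
    {"tx":0,"ty":0,"tz":0,"wx":0,"wy":0,"wz":-1,"jaw":0.3},
    {"tx":0,"ty":0,"tz":0,"wx":0,"wy":0,"wz":-1,"jaw":0.3},
    {"tx":0,"ty":0,"tz":0,"wx":0,"wy":0,"wz":-1,"jaw":0.3},
    {"tx":0,"ty":0,"tz":0,"wx":0,"wy":0,"wz":-1,"jaw":0.3},
    {"tx":0,"ty":0,"tz":0,"wx":0,"wy":0,"wz":-0.6,"jaw":0.3},
    {"tx":0,"ty":0,"tz":0,"wx":0,"wy":0,"wz":0,"jaw":0.3},
  ],
)

```text
time: 17.65
ee_pos: [509.3, 34.3, 194.9]
eef_rot: [[-0.852, -0.523, -0.0], [-0.523, 0.852, 0.0], [0.0, 0.0, -1.0]]
contact_force: [-1.5, 0.4, -0.6]
opening: 55.7
grasp_force: 0.0
```

```bash
python3 -c "
from h import *
crank()
c,p,D=snap('wrist','w6')
m=(p[180:330,270:380].max(2)<45).astype(np.uint8)
T=np.array([np.r_[u,v,dep(c,D,u,v)] for v in range(180,340,2) for u in range(270,380,2)])
s=T[(T[:,4]>240)&(T[:,4]<252)&(np.hypot(T[:,2]-510,T[:,3]-35)<25)];print('end face',len(s),s.mean(0),s.min(0),s.max(0))
s=T[(T[:,4]>180)&(T[:,4]<236)&(np.hypot(T[:,2]-510,T[:,3]-35)<25)]
for z in range(180,236,8):
  q=s[(s[:,4]>=z)&(s[:,4]<z+8)]
  if len(q):print(z,len(q),q[:,2:4].mean(0), q[:,2:4].min(0),q[:,2:4].max(0))
"
```

```text
t 17.65 pos [509.31  34.3  194.86] rad 92.65397846937955 ang 2.369288865525589 toolyaw -0.7605866720951158 F tool [1.11 1.11 0.57] q [-0.05  0.4  -0.18  2.11  0.12  0.64  1.82] open 55.66467629418538
end face 589 [320.61 321.5  506.55  31.37 244.22] [286.   298.   499.3   22.47 240.01] [356.   338.   518.06  44.6  246.57]
180 65 [503.95  29.71] [499.85  22.7 ] [512.99  44.39]
188 77 [503.24  30.3 ] [499.65  22.83] [513.3   43.77]
196 93 [503.62  29.87] [499.84  22.56] [512.87  44.2 ]
204 103 [503.48  29.81] [499.72  22.8 ] [513.38  43.58]
212 126 [503.67  29.68] [499.63  22.67] [513.28  43.95]
220 148 [503.35  30.1 ] [499.76  22.42] [513.22  44.13]
228 179 [503.39  29.93] [499.53  22.61] [513.6   44.06]
```

Request:
play_rows(
  rows=[
    {"tx":0,"ty":-0.04,"tz":0,"wx":0,"wy":0,"wz":0,"jaw":-0.2},
    {"tx":0,"ty":0,"tz":0,"wx":0,"wy":0,"wz":0,"jaw":-0.4},
    {"tx":0,"ty":0,"tz":0,"wx":0,"wy":0,"wz":0,"jaw":-0.45},
    {"tx":0,"ty":0,"tz":0,"wx":0,"wy":0,"wz":0,"jaw":-1},
    {"tx":0,"ty":0,"tz":0,"wx":0,"wy":0,"wz":0,"jaw":-1},
    {"tx":0,"ty":0,"tz":0,"wx":0,"wy":0,"wz":0,"jaw":-1},
  ],
  grip_force=70,
)

```text
time: 18.3
ee_pos: [510.1, 33.7, 195.1]
eef_rot: [[-0.853, -0.523, 0.001], [-0.523, 0.853, -0.0], [-0.0, -0.001, -1.0]]
contact_force: [0.0, -3.3, 4.7]
opening: 22.6
grasp_force: 68.3
```

Request:
play_rows(
  rows=[
    {"tx":-0.015,"ty":0.37,"tz":0,"wx":0,"wy":0,"wz":0.8,"jaw":-1},
    {"tx":-0.015,"ty":0.37,"tz":0,"wx":0,"wy":0,"wz":0.8,"jaw":-1},
    {"tx":-0.015,"ty":0.37,"tz":0,"wx":0,"wy":0,"wz":0.8,"jaw":-1},
    {"tx":-0.015,"ty":0.37,"tz":0,"wx":0,"wy":0,"wz":0.8,"jaw":-1},
    {"tx":-0.015,"ty":0.37,"tz":0,"wx":0,"wy":0,"wz":0.8,"jaw":-1},
    {"tx":-0.015,"ty":0.37,"tz":0,"wx":0,"wy":0,"wz":0.8,"jaw":-1},
  ],
)

```text
time: 18.9
ee_pos: [495.8, 74.4, 195.0]
eef_rot: [[-0.998, -0.065, -0.001], [-0.065, 0.998, -0.002], [0.001, -0.002, -1.0]]
contact_force: [-1.7, -8.8, 8.1]
opening: 22.6
grasp_force: 68.3
```

```bash
python3 -c "
from h import *
crank()"
```

```text
t 18.9 pos [495.82  74.38 195.02] rad 92.34951216952608 ang 2.830469147905067 toolyaw -0.2753207825993488 F tool [ 2.3  -8.7  -8.12] q [-0.23  0.39 -0.04  2.14  0.03  0.62  1.34] open 22.58171887356191
```

Request:
play_rows(
  rows=[
    {"tx":0.06,"ty":0.37,"tz":-0.04,"wx":0,"wy":0,"wz":0.8,"jaw":-1},
    {"tx":0.03,"ty":0.37,"tz":0,"wx":0,"wy":0,"wz":0.8,"jaw":-1},
    {"tx":-0.015,"ty":0.37,"tz":0,"wx":0,"wy":0,"wz":0.8,"jaw":-1},
    {"tx":-0.015,"ty":0.37,"tz":0,"wx":0,"wy":0,"wz":0.8,"jaw":-1},
  ],
)

```text
time: 19.3
ee_pos: [496.9, 103.6, 195.2]
eef_rot: [[-0.968, 0.252, -0.0], [0.252, 0.968, -0.002], [-0.0, -0.002, -1.0]]
contact_force: [3.2, -8.8, -2.4]
opening: 22.2
grasp_force: 69.5
```

```bash
python3 -c "
from h import *
crank()
c,p,D=snap('scene','s6')
# clearances: x(clamp)-profile just below tops from scene depth
d=np.array([-9.2,-70.6])/np.hypot(9.2,70.6);n=np.array([-d[1],d[0]])
P=np.array([dep(c,D,u,v) for v in range(195,275,1) for u in range(215,312)]);rel=P[:,:2]-[587.7,83.7];X=rel@d;Y=rel@n
for z0,z1 in((85,92),(92,106)):
  k=(P[:,2]>z0)&(P[:,2]<z1)&(abs(Y)<20);h=np.histogram(X[k],np.arange(60,250,2))[0];print(z0,''.join('#' if a>2 else '.' for a in h))
"
```

```text
t 19.3 pos [496.93 103.6  195.22] rad 92.92694507048624 ang -3.1357307746368344 toolyaw 0.04469387976525832 F tool [-5.29 -7.74  2.45] q [-0.36  0.39  0.05  2.13 -0.03  0.62  1.03] open 22.231938385135674
85 ..................................................................#....................##.....
92 .................################..###############################.#########............######
```

Request:
play_rows(
  rows=[
    {"tx":-0.015,"ty":0.37,"tz":0,"wx":0,"wy":0,"wz":0.8,"jaw":-1},
    {"tx":-0.015,"ty":0.37,"tz":0,"wx":0,"wy":0,"wz":0.8,"jaw":-1},
    {"tx":-0.015,"ty":0.37,"tz":0,"wx":0,"wy":0,"wz":0.8,"jaw":-1},
    {"tx":-0.015,"ty":0.37,"tz":0,"wx":0,"wy":0,"wz":0.8,"jaw":-1},
    {"tx":-0.015,"ty":0.37,"tz":0,"wx":0,"wy":0,"wz":0.8,"jaw":-1},
  ],
)

```text
time: 19.85
ee_pos: [511.2, 136.9, 195.1]
eef_rot: [[-0.794, 0.609, -0.004], [0.609, 0.794, -0.002], [0.001, -0.004, -1.0]]
contact_force: [-3.7, -6.6, 3.7]
opening: 23.0
grasp_force: 70.6
```

```bash
python3 -c "
from h import *
crank()"
```

```text
t 19.85 pos [511.17 136.85 195.14] rad 93.17780292988336 ang -2.7445296657501594 toolyaw 0.44422650997601143 F tool [-1.12 -7.49 -3.69] q [-0.49  0.42  0.17  2.09 -0.11  0.65  0.67] open 22.984228107314156
```

Request:
play_rows(
  rows=[
    {"tx":0.03,"ty":0.37,"tz":0,"wx":0,"wy":0,"wz":0.8,"jaw":-1},
    {"tx":0.03,"ty":0.37,"tz":0,"wx":0,"wy":0,"wz":0.8,"jaw":-1},
    {"tx":-0.015,"ty":0.37,"tz":0,"wx":0,"wy":0,"wz":0.8,"jaw":-1},
    {"tx":-0.015,"ty":0.37,"tz":0,"wx":0,"wy":0,"wz":0.8,"jaw":-1},
  ],
)

```text
time: 20.25
ee_pos: [531.0, 158.3, 195.1]
eef_rot: [[-0.562, 0.827, -0.004], [0.827, 0.562, -0.002], [0.0, -0.004, -1.0]]
contact_force: [-4.7, -5.8, 4.9]
opening: 22.0
grasp_force: 70.6
```

```bash
python3 -c "
from h import *
crank()"
```

```text
t 20.25 pos [531.05 158.29 195.12] rad 93.66823546011747 ang -2.4303400992127053 toolyaw 0.7641526622833079 F tool [-2.16 -7.21 -4.91] q [-0.58  0.45  0.26  2.04 -0.18  0.68  0.39] open 22.049021826651135
```

Request:
play_rows(
  rows=[
    {"tx":-0.015,"ty":0.37,"tz":-0.02,"wx":0,"wy":0,"wz":0.8,"jaw":-1},
    {"tx":-0.015,"ty":0.37,"tz":0,"wx":0,"wy":0,"wz":0.8,"jaw":-1},
    {"tx":-0.015,"ty":0.37,"tz":0,"wx":0,"wy":0,"wz":0.8,"jaw":-1},
    {"tx":-0.015,"ty":0.37,"tz":0,"wx":0,"wy":0,"wz":0.8,"jaw":-1},
  ],
)

```text
time: 20.65
ee_pos: [556.6, 172.4, 195.2]
eef_rot: [[-0.275, 0.962, -0.006], [0.962, 0.275, -0.001], [0.001, -0.006, -1.0]]
contact_force: [-7.2, -1.3, 3.7]
opening: 22.7
grasp_force: 70.5
```

```bash
cat >> h.py <<'E'
def gaps(f):
    c,p,D=snap('scene',f)
    d=np.array([-9.2,-70.6])/np.hypot(9.2,70.6);n=np.array([-d[1],d[0]])
    P=np.array([dep(c,D,u,v) for v in range(195,275,1) for u in range(215,312)]);rel=P[:,:2]-[587.7,83.7];X=rel@d;Y=rel@n
    k=(P[:,2]>93)&(P[:,2]<108)&(abs(Y)<25);h=np.histogram(X[k],np.arange(90,220,1))[0];print(''.join('#' if a>2 else '.' for a in h))
E
python3 -c "
from h import *
crank();gaps('s7')"
```

```text
t 20.65 pos [556.64 172.41 195.17] rad 93.99139560246553 ang -2.117629210954011 toolyaw 1.0827078394974339 F tool [ 0.78 -7.28 -3.68] q [-0.64  0.49  0.35  1.98 -0.25  0.72  0.14] open 22.73222914647458
..........###################################################.#.#.########.#.#.#.#.#.##.#.#.#.#.#.#.##..########.#.###..#........
```

Request:
play_rows(
  rows=[
    {"tx":0.04,"ty":0.37,"tz":-0.02,"wx":0,"wy":0,"wz":0.8,"jaw":-1},
    {"tx":0.01,"ty":0.37,"tz":0,"wx":0,"wy":0,"wz":0.8,"jaw":-1},
    {"tx":-0.015,"ty":0.37,"tz":0,"wx":0,"wy":0,"wz":0.8,"jaw":-1},
  ],
)

```text
time: 21.0
ee_pos: [577.8, 177.5, 195.2]
eef_rot: [[-0.038, 0.999, -0.007], [0.999, 0.038, -0.001], [-0.001, -0.007, -1.0]]
contact_force: [-8.4, -1.2, 0.9]
opening: 22.4
grasp_force: 70.2
```

```bash
python3 -c "
from h import *
crank()"
```

```text
t 21.0 pos [577.83 177.55 195.21] rad 94.36645901570783 ang -1.8855452086893476 toolyaw 1.3225593278801835 F tool [-0.91 -8.44 -0.85] q [-0.67  0.53  0.42  1.93 -0.31  0.75 -0.04] open 22.396891920151873
```

Request:
play_rows(
  rows=[
    {"tx":0.01,"ty":0.37,"tz":0,"wx":0,"wy":0,"wz":0.8,"jaw":-1},
    {"tx":-0.015,"ty":0.37,"tz":0,"wx":0,"wy":0,"wz":0.8,"jaw":-1},
    {"tx":-0.015,"ty":0.37,"tz":0,"wx":0,"wy":0,"wz":0.8,"jaw":-1},
  ],
)

```text
time: 21.3
ee_pos: [600.0, 177.5, 195.2]
eef_rot: [[0.2, 0.98, -0.007], [0.98, -0.2, 0.001], [-0.001, -0.007, -1.0]]
contact_force: [-8.7, 2.4, 1.6]
opening: 22.6
grasp_force: 70.3
```

```bash
python3 -c "
from h import *
crank();gaps('s8')"
```

```text
t 21.3 pos [599.97 177.51 195.22] rad 94.60688831647484 ang -1.650736969287432 toolyaw 1.5617945431898128 F tool [ 0.6  -9.02 -1.52] q [-0.7   0.56  0.49  1.89 -0.37  0.79 -0.21] open 22.608538997384958
............###############################################.#.#.#.########.#.#.#.#.#.##.#.#.#.#.#.#.##..##########.####.#........
```

Request:
play_rows(
  rows=[
    {"tx":0.03,"ty":0.37,"tz":0,"wx":0,"wy":0,"wz":0.8,"jaw":-1},
    {"tx":0,"ty":0.37,"tz":0,"wx":0,"wy":0,"wz":0.8,"jaw":-1},
    {"tx":-0.015,"ty":0.37,"tz":0,"wx":0,"wy":0,"wz":0.8,"jaw":-1},
    {"tx":-0.015,"ty":0.37,"tz":0,"wx":0,"wy":0,"wz":0.8,"jaw":-1},
  ],
)

```text
time: 21.75
ee_pos: [628.3, 169.5, 195.3]
eef_rot: [[0.497, 0.868, -0.006], [0.868, -0.497, 0.002], [-0.001, -0.006, -1.0]]
contact_force: [-6.3, 4.4, 1.0]
opening: 22.2
grasp_force: 70.2
```

```bash
python3 -c "
from h import *
crank()"
```

```text
t 21.75 pos [628.26 169.51 195.26] rad 94.913255826117 ang -1.33925447551519 toolyaw 1.8810284606719105 F tool [ 0.7  -7.67 -0.91] q [-0.71  0.61  0.58  1.83 -0.44  0.83 -0.43] open 22.242824655226627
```

Request:
play_rows(
  rows=[
    {"tx":0.0,"ty":0.37,"tz":0,"wx":0,"wy":0,"wz":0.8,"jaw":-1},
    {"tx":-0.015,"ty":0.37,"tz":0,"wx":0,"wy":0,"wz":0.8,"jaw":-1},
    {"tx":-0.015,"ty":0.37,"tz":0,"wx":0,"wy":0,"wz":0.8,"jaw":-1},
  ],
)

```text
time: 22.05
ee_pos: [646.8, 158.0, 195.3]
eef_rot: [[0.688, 0.725, -0.005], [0.725, -0.688, 0.004], [-0.0, -0.006, -1.0]]
contact_force: [-5.1, 9.7, -0.2]
opening: 22.7
grasp_force: 70.3
```

```bash
python3 -c "
from h import *
crank();gaps('s9')"
```

```text
t 22.05 pos [646.82 158.02 195.31] rad 94.96735755565527 ang -1.1087945443116138 toolyaw 2.1201038164783466 F tool [  3.51 -10.39   0.28] q [-0.72  0.65  0.64  1.8  -0.5   0.87 -0.6 ] open 22.674711444459046
...............##############################################.#.#.#.####.#.#.#.#.#.#.##.#.#.#.#.#.############.###.######........
```

Request:
play_rows(
  rows=[
    {"tx":0.06,"ty":0.37,"tz":0,"wx":0,"wy":0,"wz":0.8,"jaw":-1},
    {"tx":0.05,"ty":0.37,"tz":0,"wx":0,"wy":0,"wz":0.8,"jaw":-1},
    {"tx":0,"ty":0.37,"tz":0,"wx":0,"wy":0,"wz":0.8,"jaw":-1},
  ],
)

```text
time: 22.4
ee_pos: [662.7, 142.6, 195.2]
eef_rot: [[0.841, 0.541, -0.006], [0.541, -0.841, 0.004], [-0.003, -0.006, -1.0]]
contact_force: [-8.3, 7.7, 2.7]
opening: 22.5
grasp_force: 70.3
```

```bash
python3 -c "
from h import *
crank();gaps('s10')"
```

```text
t 22.4 pos [662.67 142.57 195.25] rad 95.32018740533958 ang -0.8756690472975676 toolyaw 2.360413764490773 F tool [ -2.86 -10.98  -2.64] q [-0.72  0.68  0.71  1.77 -0.55  0.9  -0.76] open 22.519260024238935
................###########################################.#.#.#.######.#.#.#.#.#.#.##.#.#.#.#.#.#.############.#.######.#......
```

Request:
play_rows(
  rows=[
    {"tx":0.0,"ty":0.37,"tz":0,"wx":0,"wy":0,"wz":0.8,"jaw":-1},
    {"tx":0,"ty":0.37,"tz":0,"wx":0,"wy":0,"wz":0.8,"jaw":-1},
    {"tx":-0.015,"ty":0.37,"tz":0,"wx":0,"wy":0,"wz":0.8,"jaw":-1},
  ],
)

```text
time: 22.75
ee_pos: [673.8, 124.4, 195.3]
eef_rot: [[0.945, 0.326, -0.004], [0.326, -0.945, 0.006], [-0.002, -0.007, -1.0]]
contact_force: [-4.4, 11.1, 1.0]
opening: 22.4
grasp_force: 70.4
```

```bash
python3 -c "
from h import *
crank();gaps('s11')"
```

```text
t 22.75 pos [673.82 124.37 195.32] rad 95.23671781934252 ang -0.6512166350181754 toolyaw 2.599508521721655 F tool [ -0.58 -11.9   -0.94] q [-0.72  0.71  0.77  1.76 -0.61  0.93 -0.93] open 22.449463442381777
.................############################################.#.#.#.####.#.#.#.#.#.#.##.#.#.#.#.#.#.############.#.#.######......
```

Request:
play_rows(
  rows=[
    {"tx":0.03,"ty":0.37,"tz":0,"wx":0,"wy":0,"wz":0.8,"jaw":-1},
    {"tx":0.02,"ty":0.37,"tz":0,"wx":0,"wy":0,"wz":0.8,"jaw":-1},
    {"tx":0,"ty":0.37,"tz":0,"wx":0,"wy":0,"wz":0.8,"jaw":-1},
  ],
)

```text
time: 23.1
ee_pos: [680.8, 103.8, 195.3]
eef_rot: [[0.996, 0.092, -0.003], [0.092, -0.996, 0.006], [-0.003, -0.007, -1.0]]
contact_force: [-2.3, 12.1, 1.5]
opening: 22.4
grasp_force: 70.3
```

```bash
python3 -c "
from h import *
crank()"
```

```text
t 23.1 pos [680.77 103.84 195.29] rad 95.22103725666966 ang -0.42314412250612154 toolyaw 2.8389805715032685 F tool [ -1.13 -12.24  -1.38] q [-0.71  0.73  0.83  1.75 -0.66  0.96 -1.09] open 22.436190444026824
```

Request:
play_rows(
  rows=[
    {"tx":0.0,"ty":0.37,"tz":0,"wx":0,"wy":0,"wz":0.8,"jaw":-1},
    {"tx":0,"ty":0.37,"tz":0,"wx":0,"wy":0,"wz":0.8,"jaw":-1},
  ],
)

```text
time: 23.3
ee_pos: [682.6, 89.6, 195.3]
eef_rot: [[0.998, -0.067, -0.001], [-0.067, -0.998, 0.007], [-0.002, -0.007, -1.0]]
contact_force: [1.5, 12.8, -1.3]
opening: 22.4
grasp_force: 70.2
```

Request:
play_rows(
  rows=[
    {"tx":0.1,"ty":0,"tz":0,"wx":0,"wy":0,"wz":0,"jaw":-1},
    {"tx":0.05,"ty":0,"tz":0,"wx":0,"wy":0,"wz":0,"jaw":-1},
    {"tx":0,"ty":0,"tz":0,"wx":0,"wy":0,"wz":0,"jaw":-1},
  ],
)

```text
time: 23.6
ee_pos: [683.1, 88.2, 195.1]
eef_rot: [[0.998, -0.065, -0.006], [-0.065, -0.998, 0.006], [-0.007, -0.006, -1.0]]
contact_force: [-8.4, 10.7, 5.4]
opening: 22.6
grasp_force: 70.4
```

```bash
python3 -c "
from h import *
crank()
c,p,D=snap('wrist','w7')
T=np.array([dep(c,D,u,v) for v in range(180,345,2) for u in range(280,370,2)])
s=T[(T[:,2]>170)&(T[:,2]<238)&(np.hypot(T[:,0]-677,T[:,1]-90)<25)]
for z in range(170,238,8):
  q=s[(s[:,2]>=z)&(s[:,2]<z+8)]
  if len(q):print(z,len(q),q[:,:2].mean(0),q[:,:2].max(0),q[:,:2].min(0))
"
```

```text
t 23.6 pos [683.11  88.18 195.15] rad 95.5157321177451 ang -0.25696392120203926 toolyaw -3.2866636847692905 F tool [ -9.1  -10.13  -5.33] q [-0.71  0.75  0.88  1.75 -0.69  0.98 -1.19] open 22.633189567612913
170 35 [687.32  86.94] [689.73  98.13] [680.55  76.54]
178 66 [687.1   86.62] [689.77  97.73] [678.7   75.93]
186 76 [687.14  86.67] [689.88  98.32] [679.45  76.25]
194 113 [687.67  87.4 ] [694.06 103.45] [678.82  70.25]
202 169 [688.79  86.09] [694.19 103.89] [678.43  69.82]
210 215 [689.12  87.12] [694.35 103.75] [678.68  70.1 ]
218 224 [688.92  86.33] [694.48 102.57] [677.73  69.78]
226 386 [687.48  85.52] [694.55 101.83] [670.27  70.04]
234 144 [686.62  86.97] [694.68 100.42] [674.72  71.18]
```

Request:
play_rows(
  rows=[
    {"tx":0,"ty":0,"tz":0,"wx":0,"wy":0,"wz":0,"jaw":0.5},
    {"tx":0,"ty":0,"tz":0,"wx":0,"wy":0,"wz":0,"jaw":0.5},
    {"tx":0,"ty":0,"tz":0,"wx":0,"wy":0,"wz":0,"jaw":0.5},
    {"tx":0,"ty":0,"tz":0,"wx":0,"wy":0,"wz":0,"jaw":0.5},
  ],
)

```text
time: 24.05
ee_pos: [685.7, 83.0, 196.4]
eef_rot: [[0.998, -0.069, 0.0], [-0.069, -0.998, -0.0], [0.0, 0.0, -1.0]]
contact_force: [0.9, -0.5, 0.1]
opening: 64.1
grasp_force: 0.0
```

```bash
python3 -c "
from h import *
crank()
c,p,D=snap('wrist','w8')
T=np.array([dep(c,D,u,v) for v in range(170,345,2) for u in range(280,370,2)])
s=T[(T[:,2]>168)&(T[:,2]<238)&(np.hypot(T[:,0]-678,T[:,1]-87)<18)]
for z in range(168,238,8):
  q=s[(s[:,2]>=z)&(s[:,2]<z+8)]
  if len(q):print(z,len(q),q[:,:2].mean(0),q[:,:2].max(0),q[:,:2].min(0))
gaps('s12')"
```

```text
t 24.05 pos [685.7   83.   196.45] rad 98.00154258119187 ang -0.2029017345542004 toolyaw -3.2829774812097865 F tool [ 0.9   0.39 -0.1 ] q [-0.71  0.75  0.88  1.75 -0.69  0.98 -1.19] open 64.06587191752483
168 25 [687.45  86.34] [689.35  97.33] [683.41  77.34]
176 64 [686.92  86.67] [689.7   97.82] [677.64  75.84]
184 71 [686.87  85.92] [689.52  97.79] [678.12  75.93]
192 84 [687.09  85.84] [689.86  97.38] [679.47  76.18]
200 97 [686.92  86.23] [689.78  97.75] [676.9   75.81]
208 112 [686.99  86.08] [689.95  97.94] [678.04  75.96]
216 133 [687.09  86.45] [690.1   97.93] [677.09  75.79]
224 161 [687.14  86.33] [689.83  97.89] [677.69  75.93]
232 146 [687.    86.26] [689.93  97.29] [678.88  76.12]
..................###########################################.#.#.#.####.#.#.#.#.#.#.##.#.#.#.#.#.############.#####.########....
```

Request:
play_rows(
  rows=[
    {"tx":-0.1,"ty":0,"tz":-0.5,"wx":0,"wy":0,"wz":0,"jaw":0.5},
    {"tx":-0.1,"ty":0,"tz":-1,"wx":0,"wy":0,"wz":0,"jaw":0.5},
    {"tx":-0.1,"ty":0,"tz":-1,"wx":0,"wy":0,"wz":0,"jaw":0.5},
    {"tx":0,"ty":0,"tz":-1,"wx":0,"wy":0,"wz":0,"jaw":0.5},
    {"tx":0,"ty":0,"tz":-1,"wx":0,"wy":0,"wz":0,"jaw":0.5},
    {"tx":0,"ty":0,"tz":-1,"wx":0,"wy":0,"wz":0,"jaw":0.5},
    {"tx":0,"ty":0,"tz":0,"wx":0,"wy":0,"wz":0,"jaw":0.5},
    {"tx":0,"ty":0,"tz":0,"wx":0,"wy":0,"wz":0,"jaw":0.5},
  ],
)

```text
time: 24.95
ee_pos: [679.6, 83.7, 307.0]
eef_rot: [[0.998, -0.068, 0.001], [-0.068, -0.998, 0.0], [0.001, -0.001, -1.0]]
contact_force: [-0.3, 0.2, -0.6]
opening: 63.8
grasp_force: 0.0
```

```bash
python3 -c "
from h import *
snap('scene','fin');crank()"
```

```text
t 25.0 pos [679.26  83.92 306.2 ] rad 91.55713401347815 ang -0.2123695225825478 toolyaw -3.2834994590467868 F tool [0.31 0.12 0.98] q [-0.76  0.65  0.97  1.65 -0.58  1.15 -1.28] open 63.98970759238894
```

View pics/fin.png

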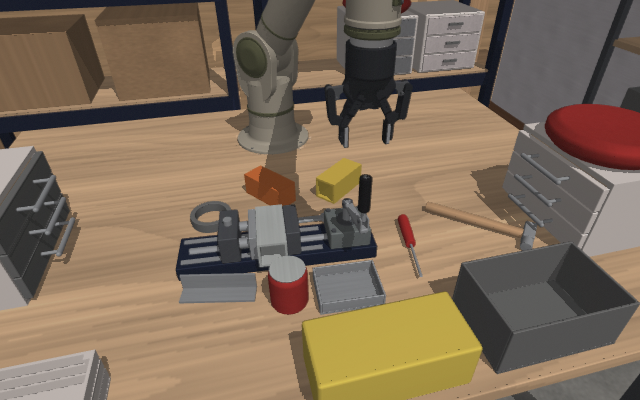

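The final view shows the handle upright at (365,193), the tube held between the jaw at (291,230) and the pad at about (250,235), the gripper clear of everything, and the other things where they were.

```bash
python3 -c "
from station import ctrl
print(ctrl.close_job())"
```

```text
the job is handed in; nothing more can be done
None
```

The job is handed in at about 25 s: the handle was unfolded fully upright first, then the crank was wound clockwise about 6 rad until the pull rose from about 7.4 to 12.9 N, and the handle was let go upright with nothing else on the table visibly moved.

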